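Lock a hold-down anchor into the T-slot of a jade panel's mounting rail

TASK

Take the green-handled hold-down anchor from the wooden block and lower its foot into the slot of the aluminium rail, in the half away from the orange stop. Slide it along the slot until the foot gently meets the stop, without shifting the stop, then press it down against the springy strip in the slot without using undue force, give it a quarter turn so the foot locks crosswise under the rail's lips right there, and let go without tugging on it. Leave the spare anchor and the other things on the bench where they are.

Things in the scene. Friction and masses are not known exactly. Their poses are not given: they have to be found in the camera images.
- anchor: Green-handled anchor, 58 mm tall, 55 to 115 g, upright in a block pocket. Origin: centre of its foot's underside; z up, x along the foot. Steel foot 24 (x) x 9.5 (y) mm, round ends, z 0 to 8. Stem 8 mm across, z 8 to 17. Brass washer 20 mm across, z 17 to 20. Grip: green bar in line with the foot, 30 (x) x 14 (y) mm, z 20 to 58; pinch it along y. Half a turn looks the same.
- spare: Spare anchor, same shape and frame, black handle, in the other pocket of the block. Leave it.
- block: Fixed wooden block 170 (x) x 60 (y) x 30 mm high; origin: centre of its underside. Two pockets, 26 (x) x 11.5 mm, 12 mm deep, at x = -50 and +50 mm, y = 0. The green anchor may be in either.
- rail: Fixed aluminium T-slot rail, 240 (x) x 46 (y) x 40 mm high; origin: centre of its underside. Slot along x at y = 0, 11.5 mm wide, x -112 to +112, between two lips 6 mm thick (z 34 to 40); below them a cavity 34 mm wide. On its -y side a white board with a jade panel, 250 x 200 x 12 mm. Contact on its lips and strip must stay under 30 N in sum (12 to 15 N when locked).
- strip_top (a point): Top of the dark steel sprung strip in the slot, mid rail, z = 31 mm. A foot set in the slot rests on it, held lengthwise by the lips. It yields at 4 N, then 0.6 N/mm. Pushed 5 mm down, the foot clears the lips and can turn either way; at 8 mm (9 N) the washer meets the rail's top, hard. Let go after the quarter turn, the strip holds the foot up under the lips, underside at z = 26 mm.
- stop_zone (a point): Middle of the stretch that holds the orange stop (rail x = +45 mm, z = 40, at the rail's top). The stop, 20 (x) x 11 mm, flush with the rail's top, is in the slot with its centre anywhere within 25 mm either way along x: visible, not measured. Friction holds it up to 14 N. Come to its -x face; the foot meets it with the anchor's axis 22 mm from the stop's centre, and is turned there.
Not all that is in view belongs to the job. Of the things shaped like the anchor, the green one is meant.

How it is judged:
By the outcome, as a careful person would: the job done as asked, in the order asked, and still so for the second after the job is handed in, with the robot touching nothing.
It also fails if it takes over 51 s, if anything falls off the work surface, if the arm or the gripper's body presses on something with over 40 N, if the wrist force passes 120 N, or if a joint passes its speed limit or range.

ROBOT

A 6-joint arm with a two-finger parallel gripper is mounted at the origin on the work surface. World frame = base frame: x ahead of the robot, y to its left, z up, the work surface at z = 0. Lengths are in m, angles in degrees, forces in N, time in s.
With the tool pointing down it reaches from about 0.35 to 0.875 m from the base axis. Payload 4.2 kg.
Tool frame: the origin (TCP) lies between the finger pads; the fingertips stand 14 mm ahead of it and the grasp point (between the pads) lies 5 mm behind it; x points along the fingers, y is the direction in which the jaws open and shut, and the axes are right-handed (so a half turn about x gives the same grasp; the last joint's range is limited). The gripper opens to 87 mm and grips with 3 to 60 N. Pads are 19 mm wide; open, the fingers measure 117 mm over their backs; the gripper's body (75 mm by 190 mm) begins 51 mm behind the grasp point.
Start: joints at [-50.558, 22.042, 0.453, 0, -68.411, -14.817], TCP at [0.26, -0.568, 0.237] pointing down, gripper open.
Joint ranges: [-179.83, 179.83], [-69.29, 118.12], [-61.27, 80.66], [-181.25, 117.63], [-171.15, -9.14], [-177.46, 177.46]. Speed limits (degrees/s): [159.86, 159.86, 180, 180, 180, 180].

INTERFACE

Orientations are given as a 3x3 rotation matrix whose columns are the frame's x, y, z axes.
In Python, from station import r, imaging, job gives the robot as it stands. The module is installed in compiled form; this text tells all that it offers.
- The arm moves only by the tool apply_moves, never from a script. Its arguments are lists of equal length, an entry for each row: "xyz": the shift along the tool's x, y, z in m, a list of three; "twist": the turn about the tool's x in degrees; "claw": the opening, from 0 (shut) to 1 (fully open). A call has 1 to 12 rows; each row shifts and turns the pose as measured when the row begins, along the tool's axes as they then stand; what a row does not reach is not made up. A row lasts 1/10 s, in which the tool goes at most 50 mm and 8.59 degrees, less where a joint would pass 70% of its speed; a pose out of reach is approached as far as the arm can. A call is refused whole if a number of a shift passes 0.05 or a number of a turn 8.59, either way. A call with a gripper value outside its range is refused whole. The fingers move at their own pace and stop on an object; the grip force is fixed at half the most. Time passes only in rows, so rows that do not move let the fingers close. It gives the time, the measured TCP pose, the force and the opening at its end, in the units of the state.
- r.sense(): the state, without advancing time (a new reading comes with each control period).
- imaging.capture(name): name is "scene" or "top" or "wrist"; returns a dict with "pixels" (400x640x3 uint8, red, green, blue), "mtx" (3x3 intrinsics, pixels), "distortion" ([k1, k2, p1, p2, k3] as OpenCV has them; the pictures are not rectified), "view" (4x4, takes a point from world to camera coordinates). Camera axes: x right, y down, z forward; pixel columns grow to the right and rows downward; lengths in m; the calibration is good to about 2 mm. A picture is of the moment at which its call begins. There is no depth.
- job.finish_job(): hands the job in, once; it reports no verdict.
Trained networks look in a picture, given as the dict that the camera call returned (one of the last four; its "shot" number tells which), for a name from the list of things; names that differ only in an ending like _2 or _b are one class to them, and where a whole thing is asked for, a point or a joint stands for the part that bears it (a point fixed in the world has none). Each returns a list of dicts, best first, with "p" (0 to 1); they miss things now and then, are a little off and sometimes report something else, mostly with a low value. They report only what shows in the picture. A call takes as long as a camera call. They do not tell look-alikes from the thing itself.
- imaging.regions_of(query, picture): "mask" (400x640 bool, what is visible of it) and "centre" ([column, row] in pixels, amid what is visible of it).
The state is a dict: "time_s": time; "joints": joint angles; "joint_velocities": joint speeds; "effort": joint torques, N m; "tcp_pos": TCP position; "ee_rot": TCP orientation; "wrist_force": force on the tool from outside, world axes, zero at the start; "moment": the same for the moment, N m; "gripper_width": opening from 0.0 (shut) to 1.0 (fully open).
Only numpy, scipy, OpenCV 4.12 (cv2) and the standard library are available. Lean on these libraries where they do the work, as an engineer would, in place of code of your own. Each camera call takes 0.05 s, during which the arm holds its last target.

## Working session

There is one attempt and no reset: what is moved stays moved. The work goes in short steps, Python scripts to look and compute and a tool call to move; the robot and the scene stay as the last step left them, time stands still between calls to the robot, and variables do not carry over. Pictures are saved under pics/ and viewed, and the job is handed in when it is done.

Besides the shell and the picture viewer there is one more tool, called as name([rows], argument=value, ...), one row to a line, values as JSON. apply_moves: Moves the arm, as the interface text tells. Its arguments: {"type":"object","properties":{"xyz":{"type":"array","items":{"type":"array","items":{"type":"number"}}},"twist":{"type":"array","items":{"type":"number"}},"claw":{"type":"array","items":{"type":"number"}}},"required":["xyz","twist","claw"]}

```bash
mkdir -p pics; cat > h.py <<'E'
from station import r, imaging, job
import numpy as np, cv2
def save(n,im): cv2.imwrite('pics/'+n, im[:,:,::-1])
def ray(p,uv):
    u=cv2.undistortPoints(np.array([[uv]],float),p['mtx'],np.array(p['distortion'],float))[0,0]
    V=np.array(p['view']); R=V[:3,:3]; c=-R.T@V[:3,3]; d=R.T@np.array([u[0],u[1],1.]); return c,d
def onz(p,uv,z):
    c,d=ray(p,uv); return c+d*(z-c[2])/d[2]
def proj(p,X):
    V=np.array(p['view']); rv=cv2.Rodrigues(V[:3,:3])[0]
    return cv2.projectPoints(np.array(X,float).reshape(-1,1,3),rv,V[:3,3],np.array(p['mtx'],float),np.array(p['distortion'],float))[0][:,0]
E
python3 - <<'E'
from h import *
for n in ['scene','top','wrist']:
    p=imaging.capture(n); save(n+'0.png',p['pixels'])
    for q in ['anchor','spare','block','rail','strip_top','stop_zone']:
        try:
            print(n,q,[(round(d['p'],2),np.round(d['centre']).tolist(),int(d['mask'].sum())) for d in imaging.regions_of(q,p)])
        except Exception as e: print(n,q,e)
s=r.sense(); print(s['time_s'],s['tcp_pos'],np.round(s['ee_rot'],3),s['gripper_width'])
E
```

```text
scene anchor [(0.8, [227.0, 220.0], 352), (0.77, [180.0, 257.0], 574), (0.68, [251.0, 242.0], 400), (0.34, [229.0, 283.0], 551), (0.21, [448.0, 222.0], 11547)]
scene spare [(0.67, [226.0, 285.0], 590)]
scene block [(0.77, [242.0, 294.0], 3683)]
scene rail [(0.82, [446.0, 224.0], 11733)]
scene strip_top [(0.71, [443.0, 224.0], 11566)]
scene stop_zone [(0.72, [446.0, 221.0], 11446)]
top anchor [(0.43, [386.0, 205.0], 131)]
top spare [(0.44, [430.0, 187.0], 143)]
top block [(0.78, [402.0, 198.0], 1880)]
top rail [(0.95, [255.0, 103.0], 11729)]
top strip_top [(0.97, [256.0, 102.0], 11797)]
top stop_zone [(0.88, [254.0, 100.0], 11811)]
wrist anchor []
wrist spare []
wrist block []
wrist rail []
wrist strip_top []
wrist stop_zone []
1.05 [ 0.26044884 -0.56813294  0.23655429] [[-0.    -0.417  0.909]
 [-0.     0.909  0.417]
 [-1.    -0.    -0.   ]] 1.0008891345427167
```

View pics/scene0.png

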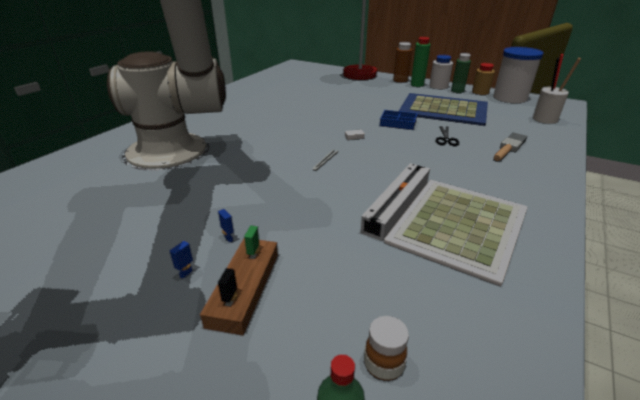

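View pics/top0.png

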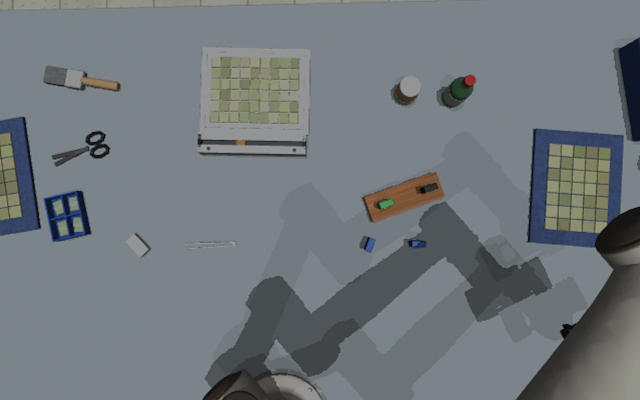

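View pics/wrist0.png

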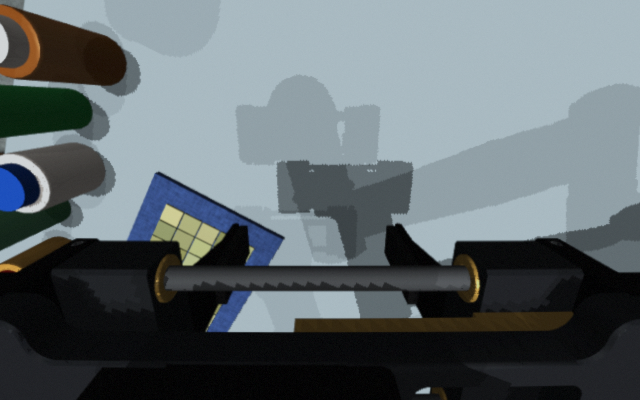

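```bash
python3 - <<'E'
import cv2
a=cv2.imread('pics/scene0.png');cv2.imwrite('pics/c1.png',cv2.resize(a[190:340,130:330],None,fx=4,fy=4,interpolation=cv2.INTER_CUBIC))
a=cv2.imread('pics/top0.png');cv2.imwrite('pics/c2.png',cv2.resize(a[20:240,150:470],None,fx=2.5,fy=2.5,interpolation=cv2.INTER_CUBIC))
E
```

```text
(no output)
```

View pics/c1.png

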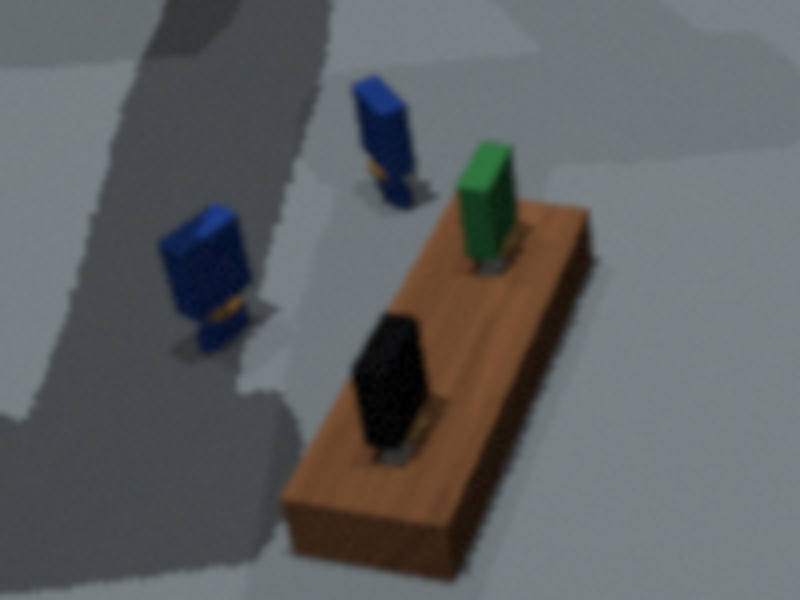

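View pics/c2.png

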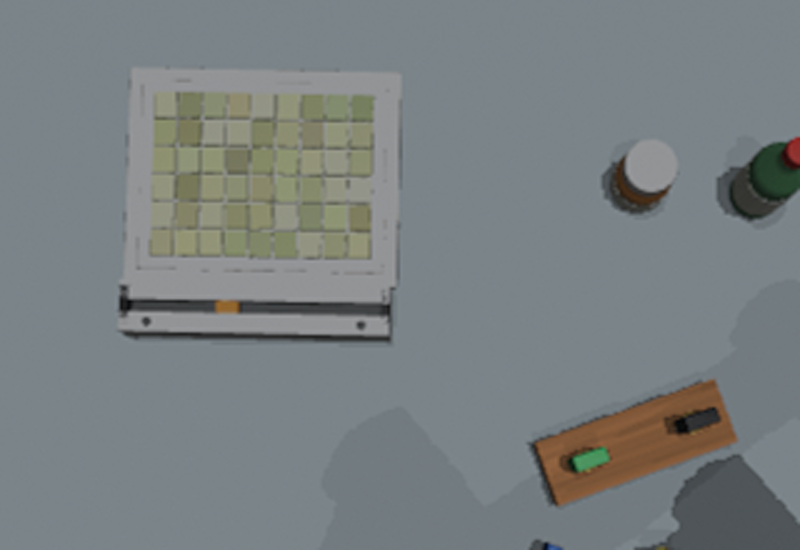

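```bash
python3 - <<'E'
from h import *
p=imaging.capture('top'); im=p['pixels']
hsv=cv2.cvtColor(im,cv2.COLOR_RGB2HSV)
c,_=ray(p,[320,200]); print('cam',c)
g=cv2.inRange(hsv,(50,110,60),(75,255,255)); g[:, :360]=0; g[:170]=0; g[:, 410:]=0
pts=np.argwhere(g)[:,::-1]; print('green',len(pts),pts.min(0),pts.max(0),pts.mean(0))
o=cv2.inRange(hsv,(8,150,120),(20,255,255)); o[:120]=0;o[160:]=0;o[:,320:]=0
po=np.argwhere(o)[:,::-1]; print('or',len(po),po.min(0),po.max(0),po.mean(0), onz(p,po.mean(0),.04))
for m,q in [(d['mask'],'block') for d in imaging.regions_of('block',p)[:1]]:
    rc=cv2.minAreaRect(np.argwhere(m)[:,::-1].astype(np.float32)); print(rc,[onz(p,x,.03).round(4).tolist() for x in cv2.boxPoints(rc)])
print('green top', onz(p,pts.mean(0),.076))
big=cv2.resize(im[125:165,190:320],None,fx=6,fy=6,interpolation=cv2.INTER_CUBIC); save('c3.png',big)
big=cv2.resize(im[165:230,355:455],None,fx=8,fy=8,interpolation=cv2.INTER_CUBIC); save('c4.png',big)
np.savez('top.npz',pixels=im,mtx=p['mtx'],distortion=p['distortion'],view=p['view'])
E
```

```text
cam [ 0.44307506 -0.09592693  0.99970139]
green 80 [379 199] [392 207] [385.55   203.0875]
or 24 [237 141] [244 143] [240.5 142. ] [0.61553447 0.07686772 0.04      ]
((403.97357177734375, 196.60968017578125), (27.60296630859375, 78.02062225341797), 69.86369323730469) [[0.4882, -0.1911, 0.03], [0.5446, -0.3556, 0.03], [0.4864, -0.3748, 0.03], [0.4303, -0.2106, 0.03]]
green top [ 0.47235248 -0.2347263   0.076     ]
```

View pics/c3.png

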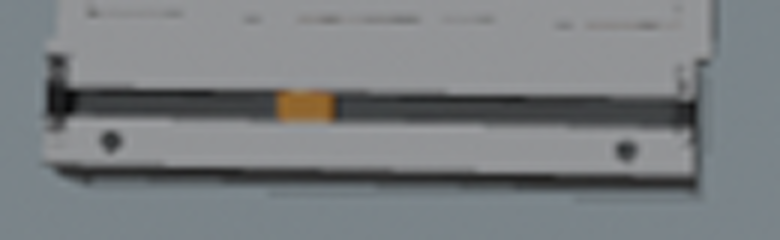

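View pics/c4.png

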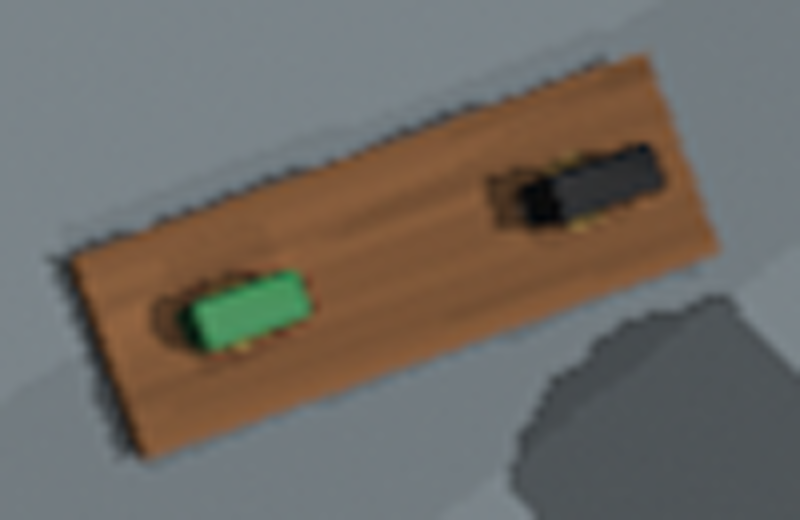

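```bash
python3 - <<'E'
from h import *
p=dict(np.load('top.npz'))
f=lambda pts,s,o:[np.array(q)/s+np.array(o) for q in pts]
# crop resize pixel-center: u=(x+.5)/s-.5+o
F=lambda pts,s,o:[(np.array(q)+.5)/s-.5+np.array(o) for q in pts]
B=[onz(p,q,.03) for q in F([(75,255),(648,55),(718,250),(148,460)],8,(355,165))]
B=np.array(B);print(B.round(4)); print('ctr',B.mean(0)); 
d=B[1]+B[2]-B[0]-B[3]; d=d/np.linalg.norm(d); print('ang',np.degrees(np.arctan2(d[1],d[0])),'len',np.linalg.norm(B[1]-B[0]),np.linalg.norm(B[2]-B[1]))
print('anchors', B.mean(0)-.05*d, B.mean(0)+.05*d)
G=np.array([onz(p,q,.076) for q in F([(195,305),(295,270),(312,315),(210,350)],8,(355,165))]);print(G.mean(0)); e=G[1]+G[2]-G[0]-G[3];print(np.degrees(np.arctan2(e[1],e[0])),np.linalg.norm(e)/2)
R=np.array([onz(p,q,.04) for q in F([(75,103),(680,113),(47,140),(697,150),(46,165),(696,182),(279,105),(333,107)],6,(190,125))]);print(R.round(4))
e=R[0]-R[1];print('rail ang',np.degrees(np.arctan2(e[1],e[0])),np.linalg.norm(R[2]-R[3]))
E
```

```text
[[ 0.4896 -0.1941  0.03  ]
 [ 0.5419 -0.3549  0.03  ]
 [ 0.4872 -0.3725  0.03  ]
 [ 0.4324 -0.2128  0.03  ]]
ctr [ 0.48776949 -0.28356497  0.03      ]
ang -71.51279909327694 len 0.16912077001926332 0.05748610312937497
anchors [ 0.47191485 -0.23614524  0.03      ] [ 0.50362413 -0.33098469  0.03      ]
[ 0.47185063 -0.23606181  0.076     ]
-72.13038638906639 0.02830349578192991
[[ 0.6179  0.1619  0.04  ]
 [ 0.6094 -0.0612  0.04  ]
 [ 0.6044  0.1724  0.04  ]
 [ 0.5955 -0.0672  0.04  ]
 [ 0.5951  0.1728  0.04  ]
 [ 0.5837 -0.0666  0.04  ]
 [ 0.6156  0.0866  0.04  ]
 [ 0.6144  0.0667  0.04  ]]
rail ang 87.80936409912006 0.23971344088758734
```

Candidates (scene px): green bar (251,242) in the block, black spare (228,285), blue look-alikes (227,220) and (180,257). The close crops show one green handle, at top px (386,204), in the block's far pocket. That is the one to take.

```bash
cat >> h.py <<'E'
def pose():
    s=r.sense(); R=np.array(s['ee_rot']); return s,np.array(s['tcp_pos']),R
def plan(tgt,yaw,n):
    s,x,R=pose(); y0=np.degrees(np.arctan2(R[1,1],R[0,1])); dy=(yaw-y0+180)%360-180
    rows=[]
    d=(np.array(tgt)-x)/n
    for i in range(n):
        a=np.radians(y0+dy*i/n); Y=np.array([np.cos(a),np.sin(a),0]); Z=np.array([np.sin(a),-np.cos(a),0])
        rows.append([round(float(-d[2]),4),round(float(d@Y),4),round(float(d@Z),4)])
    print('t',round(s['time_s'],2),'from',x.round(4),'yaw',round(y0,2),'tilt',R[:,0].round(4),'twist/row',round(-dy/n,3),'F',np.round(s['wrist_force'],2),'w',round(s['gripper_width'],3))
    print(rows)
E
python3 -c "
from h import *
plan([.4719,-.2361,.17],198.3,12)"
```

```text
t 1.15 from [ 0.2604 -0.5681  0.2366] yaw 114.62 tilt [-0. -0. -1.] twist/row -6.973 F [ 0.35 -0.59 -0.31] w 1.002
[[0.0055, 0.0178, 0.0275], [0.0055, 0.0143, 0.0295], [0.0055, 0.0106, 0.031], [0.0055, 0.0068, 0.0321], [0.0055, 0.0029, 0.0327], [0.0055, -0.0011, 0.0328], [0.0055, -0.0051, 0.0324], [0.0055, -0.009, 0.0315], [0.0055, -0.0128, 0.0302], [0.0055, -0.0163, 0.0284], [0.0055, -0.0197, 0.0263], [0.0055, -0.0227, 0.0237]]
```

apply_moves([
  [0.0055, 0.018, 0.0275],
  [0.0055, 0.014, 0.0295],
  [0.0055, 0.0105, 0.031],
  [0.0055, 0.007, 0.032],
  [0.0055, 0.003, 0.0325],
  [0.0055, -0.001, 0.033],
  [0.0055, -0.005, 0.0325],
  [0.0055, -0.009, 0.0315],
  [0.0055, -0.013, 0.03],
  [0.0055, -0.0165, 0.0285],
  [0.0055, -0.0195, 0.0265],
  [0.0055, -0.0225, 0.0235],
], twist=[-7, -7, -7, -7, -7, -7, -7, -7, -7, -7, -7, -7], claw=[0.6, 0.6, 0.6, 0.6, 0.6, 0.6, 0.6, 0.6, 0.6, 0.6, 0.6, 0.6])

```text
time_s: 2.35
tcp_pos: [0.4691, -0.2226, 0.1696]
ee_rot: [[0.005, -0.929, -0.369], [-0.005, -0.369, 0.929], [-1.0, -0.003, -0.007]]
wrist_force: [0.2, -0.2, -0.9]
gripper_width: 0.601
```

```bash
python3 -c "
from h import *
plan([.4719,-.2361,.15],198.3,3)
p=imaging.capture('wrist'); save('w1.png',p['pixels'])
print(r.sense()['joints'])
print(proj(p,[[.4719,-.2361,.076]]))
V=np.array(p['view']);_,x,R=pose();print('cam in tool',R.T@(-V[:3,:3].T@V[:3,3]-x))"
```

```text
t 2.35 from [ 0.4691 -0.2226  0.1696] yaw -158.32 tilt [ 0.0052 -0.005  -1.    ] twist/row 1.127 F [ 0.16 -0.2  -0.93] w 0.601
[[0.0065, 0.0008, -0.0045], [0.0065, 0.0007, -0.0046], [0.0065, 0.0006, -0.0046]]
[ -6.98786812  15.25043197 -20.25563901   0.24276474 -54.15041712
  28.9449367 ]
[[321.38129156 185.40458577]]
cam in tool [-0.14878621  0.00166936 -0.08550095]
```

View pics/w1.png

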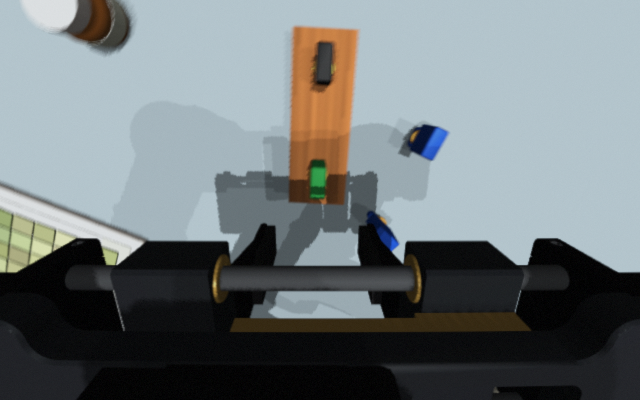

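apply_moves([
  [0.0065, 0.001, -0.0045],
  [0.0065, 0.001, -0.0045],
  [0.0065, 0.0005, -0.0045],
  [0, 0, 0],
  [0, 0, 0],
], twist=[1.1, 1.1, 1.1, 0, 0], claw=[0.4, 0.4, 0.4, 0.4, 0.4])

```text
time_s: 2.9
tcp_pos: [0.4734, -0.2348, 0.1473]
ee_rot: [[0.005, -0.949, -0.316], [-0.004, -0.316, 0.949], [-1.0, -0.003, -0.005]]
wrist_force: [-0.3, 0.5, 0.3]
gripper_width: 0.403
```

```bash
python3 -c "
from h import *
plan([.4719,-.2361,.10],198.3,3)
p=imaging.capture('wrist'); save('w2.png',p['pixels'])
im=p['pixels']
save('w2c.png',cv2.resize(im[40:240,220:420],None,fx=3,fy=3,interpolation=cv2.INTER_CUBIC))
print(r.sense()['joints'])
a=np.radians(198.3-90); fx=np.array([np.cos(a),np.sin(a),0]);fy=np.array([-fx[1],fx[0],0]);c=np.array([.4719,-.2361,.076])
print(proj(p,[c]+[c+.015*i*fx+.007*j*fy for i,j in [(1,1),(1,-1),(-1,-1),(-1,1)]]))
hsv=cv2.cvtColor(im,cv2.COLOR_RGB2HSV)
g=cv2.inRange(hsv,(50,110,60),(75,255,255)); n,l,st,ce=cv2.connectedComponentsWithStats(g); i=1+st[1:,4].argmax(); print(st[i],ce[i])
b=cv2.inRange(hsv,(105,150,60),(130,255,255)); n,l,st,ce=cv2.connectedComponentsWithStats(b)
for i in range(1,n):
  if st[i,4]>100: print(st[i],ce[i],onz(p,ce[i],.04))
"
```

```text
t 2.9 from [ 0.4734 -0.2348  0.1473] yaw -161.55 tilt [ 0.0046 -0.0042 -1.    ] twist/row 0.049 F [-0.33  0.49  0.34] w 0.403
[[0.0158, 0.0006, -0.0002], [0.0158, 0.0006, -0.0002], [0.0158, 0.0006, -0.0002]]
[ -8.66094169  17.45954994 -20.63920328   0.24342406 -51.61857266
  26.9590208 ]
[[321.11211756 207.5463766 ]
 [329.28703676 224.24450006]
 [312.69997121 224.19599569]
 [312.62046066 190.20021762]
 [329.85058151 190.24712619]]
[310 187  17  33 503] [318.41749503 202.53479125]
[428 136  29  36 537] [441.77839851 153.858473  ] [ 0.37953275 -0.30771386  0.04      ]
```

View pics/w2c.png

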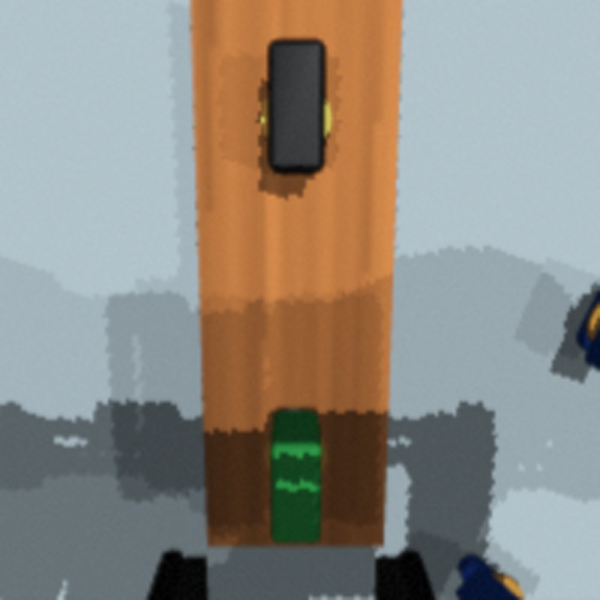

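```bash
python3 -c "
from h import *
p=imaging.capture('wrist'); im=p['pixels'].copy()
_,x,R=pose()
w=.403*.087/2
P=[x+R@np.array([.014,s*w,z]) for s in(1,-1) for z in(-.0095,.0095)]+[x+R@np.array([.014,0,0])]
uv=proj(p,P);print(uv)
big=cv2.resize(im[150:350,200:440],None,fx=3.3,fy=3.0,interpolation=cv2.INTER_CUBIC)
big=np.clip(big.astype(float)*2.5,0,255).astype(np.uint8)
for u,v in uv: cv2.circle(big,(int((u+.5-200)*3.3),int((v+.5-150)*3)),3,(255,0,0),-1)
save('w3c.png',big)
"
```

```text
[[346.91956758 226.7165442 ]
 [345.9863171  253.67577058]
 [290.78377624 226.78717155]
 [291.63796869 253.74658299]
 [318.83331865 240.45904093]]
```

View pics/w3c.png

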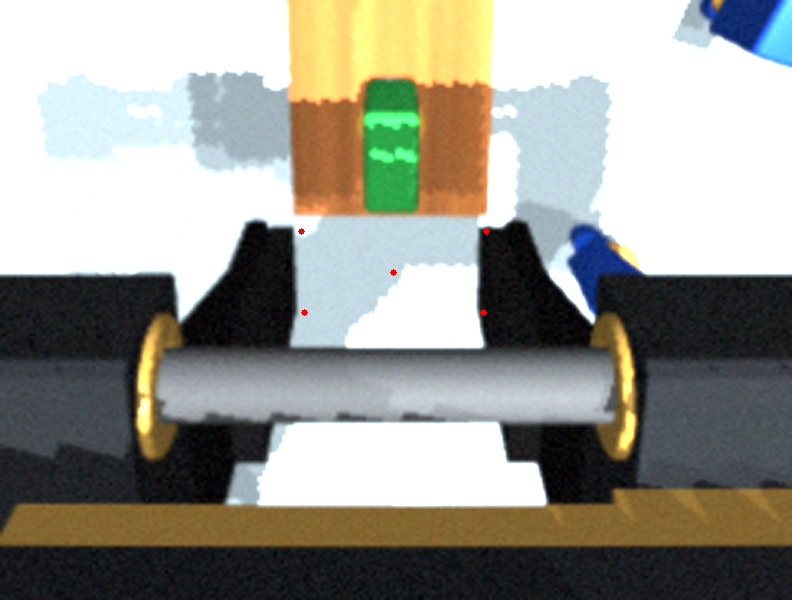

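```bash
python3 -c "
from h import *
plan([.4722,-.2363,.057],198.4,9)"
```

```text
t 3.0 from [ 0.4735 -0.2345  0.1475] yaw -161.52 tilt [ 0.0049 -0.0041 -1.    ] twist/row 0.008 F [-0.86  0.2   0.67] w 0.403
[[0.0101, 0.0002, -0.0001], [0.0101, 0.0002, -0.0001], [0.0101, 0.0002, -0.0001], [0.0101, 0.0002, -0.0001], [0.0101, 0.0002, -0.0001], [0.0101, 0.0002, -0.0001], [0.0101, 0.0002, -0.0001], [0.0101, 0.0002, -0.0001], [0.0101, 0.0002, -0.0001]]
```

apply_moves([
  [0.01, 0.0005, -0.0005],
  [0.01, 0.0005, -0.0005],
  [0.01, 0.0005, -0.0005],
  [0.01, 0, 0],
  [0.01, 0, 0],
  [0.01, 0, 0],
  [0, 0, 0],
], twist=[0, 0, 0, 0, 0, 0, 0], claw=[0.4, 0.4, 0.4, 0.4, 0.4, 0.4, 0.4])

```text
time_s: 3.7
tcp_pos: [0.4719, -0.237, 0.0818]
ee_rot: [[0.004, -0.949, -0.316], [-0.004, -0.316, 0.949], [-1.0, -0.002, -0.005]]
wrist_force: [-0.6, -0.4, 0.8]
gripper_width: 0.4
```

```bash
python3 -c "
from h import *
plan([.4722,-.2363,.057],198.4,4)"
```

```text
t 3.7 from [ 0.4719 -0.237   0.0818] yaw -161.58 tilt [ 0.0037 -0.0037 -1.    ] twist/row 0.005 F [-0.63 -0.39  0.78] w 0.4
[[0.0062, -0.0001, 0.0001], [0.0062, -0.0001, 0.0001], [0.0062, -0.0001, 0.0001], [0.0062, -0.0001, 0.0001]]
```

apply_moves([
  [0.006, 0, 0.0003],
  [0.006, 0, 0.0003],
  [0.006, 0, 0],
  [0.005, 0, 0],
  [0, 0, 0],
  [0, 0, 0],
], twist=[0, 0, 0, 0, 0, 0], claw=[0.4, 0.4, 0.4, 0.4, 0.4, 0.4])

```text
time_s: 4.3
tcp_pos: [0.4727, -0.2365, 0.0571]
ee_rot: [[0.005, -0.949, -0.317], [-0.004, -0.317, 0.949], [-1.0, -0.003, -0.006]]
wrist_force: [0.2, 0.4, 0.3]
gripper_width: 0.399
```

```bash
python3 -c "
from h import *
plan([.4722,-.2363,.057],198.4,1)
p=imaging.capture('wrist'); im=p['pixels'].copy()
big=cv2.resize(im[150:350,200:440],None,fx=3.3,fy=3.0,interpolation=cv2.INTER_CUBIC)
big=np.clip(big.astype(float)*2.5,0,255).astype(np.uint8)
save('w4c.png',big)
"
```

```text
t 4.3 from [ 0.4727 -0.2365  0.0571] yaw -161.54 tilt [ 0.005  -0.0042 -1.    ] twist/row 0.063 F [0.21 0.37 0.3 ] w 0.399
[[0.0001, 0.0004, 0.0004]]
```

View pics/w4c.png

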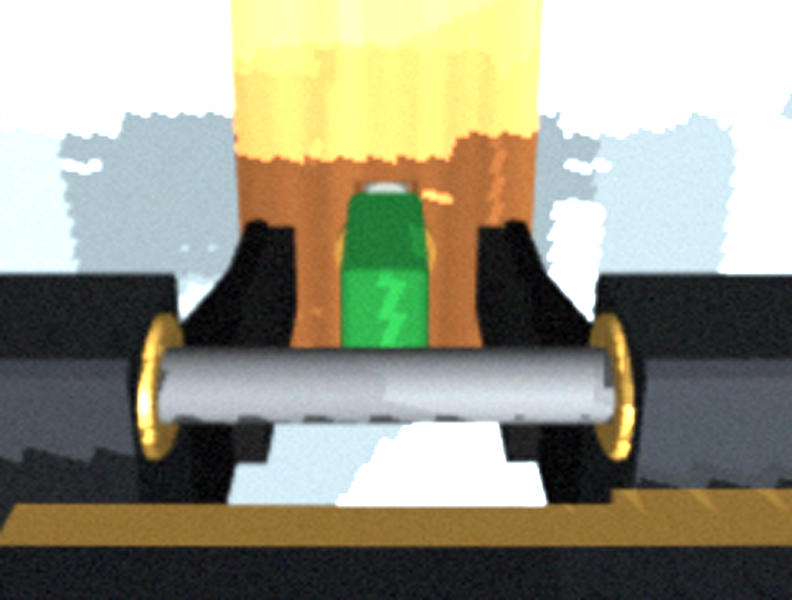

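apply_moves([
  [0, 0.0003, 0.0003],
  [0, 0, 0],
  [0, 0, 0],
  [0, 0, 0],
  [0, 0, 0],
  [0, 0, 0],
], twist=[0, 0, 0, 0, 0, 0], claw=[0.3, 0.2, 0, 0, 0, 0])

```text
time_s: 4.95
tcp_pos: [0.4726, -0.2364, 0.058]
ee_rot: [[0.007, -0.949, -0.317], [-0.004, -0.317, 0.949], [-1.0, -0.005, -0.006]]
wrist_force: [0.2, 1.0, -0.3]
gripper_width: 0.16
```

```bash
python3 -c "
from h import *
plan([.4722,-.2363,.13],198.4,10); print(r.sense()['moment'])"
```

```text
t 4.95 from [ 0.4726 -0.2364  0.058 ] yaw -161.55 tilt [ 0.0068 -0.0044 -1.    ] twist/row 0.005 F [ 0.16  1.04 -0.32] w 0.16
[[-0.0072, 0.0, 0.0], [-0.0072, 0.0, 0.0], [-0.0072, 0.0, 0.0], [-0.0072, 0.0, 0.0], [-0.0072, 0.0, 0.0], [-0.0072, 0.0, 0.0], [-0.0072, 0.0, 0.0], [-0.0072, 0.0, 0.0], [-0.0072, 0.0, 0.0], [-0.0072, 0.0, 0.0]]
[-0.01721179  0.08305918  0.00981634]
```

apply_moves([
  [-0.004, 0, 0],
  [-0.006, 0, 0],
  [-0.008, 0, 0],
  [-0.01, 0, 0],
  [-0.012, 0, 0],
  [-0.012, 0, 0],
  [-0.012, 0, 0],
  [-0.01, 0, 0],
  [0, 0, 0],
  [0, 0, 0],
], twist=[0, 0, 0, 0, 0, 0, 0, 0, 0, 0], claw=[0, 0, 0, 0, 0, 0, 0, 0, 0, 0])

```text
time_s: 5.95
tcp_pos: [0.4725, -0.2362, 0.1406]
ee_rot: [[0.011, -0.949, -0.316], [-0.005, -0.317, 0.949], [-1.0, -0.009, -0.008]]
wrist_force: [0.6, -0.9, -1.2]
gripper_width: 0.158
```

```bash
python3 -c "
from h import *
plan([.6117,-.005,.13],177.8,12)
p=imaging.capture('wrist'); save('w5.png',p['pixels'])"
```

```text
t 5.95 from [ 0.4725 -0.2362  0.1406] yaw -161.54 tilt [ 0.0112 -0.0052 -0.9999] twist/row 1.721 F [ 0.6  -0.86 -1.18] w 0.158
[[0.0009, -0.0171, 0.0146], [0.0009, -0.0167, 0.0151], [0.0009, -0.0162, 0.0156], [0.0009, -0.0157, 0.0161], [0.0009, -0.0152, 0.0165], [0.0009, -0.0147, 0.017], [0.0009, -0.0142, 0.0174], [0.0009, -0.0137, 0.0178], [0.0009, -0.0131, 0.0183], [0.0009, -0.0126, 0.0186], [0.0009, -0.012, 0.019], [0.0009, -0.0114, 0.0194]]
```

View pics/w5.png

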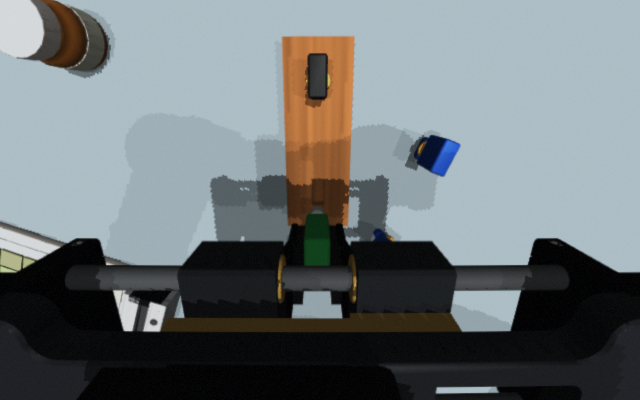

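```bash
python3 -c "
from h import *
plan([.6120,.012,.115],177.8,10)"
```

```text
t 6.0 from [ 0.4727 -0.2362  0.1405] yaw -161.53 tilt [ 0.0113 -0.0054 -0.9999] twist/row 2.067 F [ 0.5   0.13 -0.03] w 0.157
[[0.0026, -0.0211, 0.0191], [0.0026, -0.0204, 0.0199], [0.0026, -0.0196, 0.0206], [0.0026, -0.0189, 0.0213], [0.0026, -0.0181, 0.022], [0.0026, -0.0173, 0.0226], [0.0026, -0.0165, 0.0232], [0.0026, -0.0156, 0.0238], [0.0026, -0.0148, 0.0243], [0.0026, -0.0139, 0.0249]]
```

apply_moves([
  [0.0025, -0.021, 0.019],
  [0.0025, -0.0205, 0.02],
  [0.0025, -0.0195, 0.0205],
  [0.0025, -0.019, 0.0215],
  [0.0025, -0.018, 0.022],
  [0.0025, -0.0175, 0.0225],
  [0.0025, -0.0165, 0.023],
  [0.0025, -0.0155, 0.024],
  [0.0025, -0.015, 0.0245],
  [0, 0, 0],
], twist=[2.1, 2.1, 2.1, 2.1, 2.1, 2, 2, 2, 2, 0], claw=[0, 0, 0, 0, 0, 0, 0, 0, 0, 0])

```text
time_s: 7.0
tcp_pos: [0.6009, -0.006, 0.1087]
ee_rot: [[-0.003, -1.0, 0.018], [-0.006, 0.018, 1.0], [-1.0, 0.003, -0.007]]
wrist_force: [0.3, 0.0, -1.1]
gripper_width: 0.154
```

```bash
cat > look.py <<'E'
from h import *
import sys
p=imaging.capture('wrist'); im=p['pixels'].copy()
s,x,R=pose(); w=s['gripper_width']*.087/2
P=[x+R@np.array([.014,q*w,z]) for q in(1,-1) for z in(-.0095,.0095)]
uv=proj(p,P);print(uv.round(1).tolist())
save(sys.argv[1]+'f.png',im)
x0,x1,y0,y1=map(int,sys.argv[2:6]); k=float(sys.argv[6])
big=cv2.resize(im[y0:y1,x0:x1],None,fx=k,fy=k,interpolation=cv2.INTER_CUBIC)
save(sys.argv[1]+'.png',np.clip(big.astype(float)*1.6,0,255).astype(np.uint8))
np.savez(sys.argv[1]+'.npz',pixels=im,mtx=p['mtx'],distortion=p['distortion'],view=p['view'],x=x,R=R)
E
python3 -c "
from h import *
plan([.6120,.012,.115],177.8,3)"; python3 look.py w6 220 420 100 300 3
```

```text
t 7.0 from [ 0.6009 -0.006   0.1087] yaw 178.95 tilt [-0.0033 -0.0065 -1.    ] twist/row 0.382 F [ 0.25  0.05 -1.1 ] w 0.154
[[-0.0021, -0.0036, 0.0061], [-0.0021, -0.0035, 0.0061], [-0.0021, -0.0035, 0.0061]]
[[332.2, 223.7], [331.7, 250.8], [310.6, 223.7], [310.8, 250.8]]
```

View pics/w6f.png

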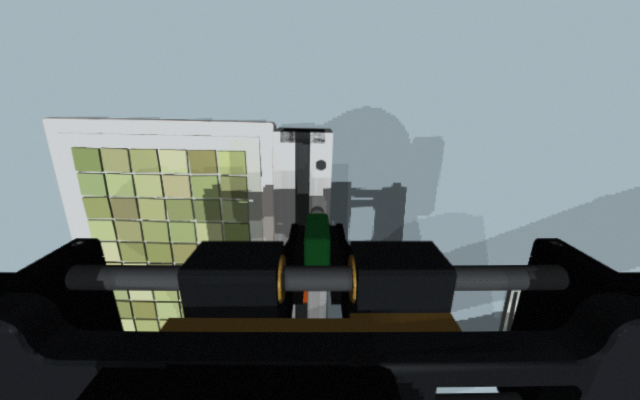

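View pics/w6.png

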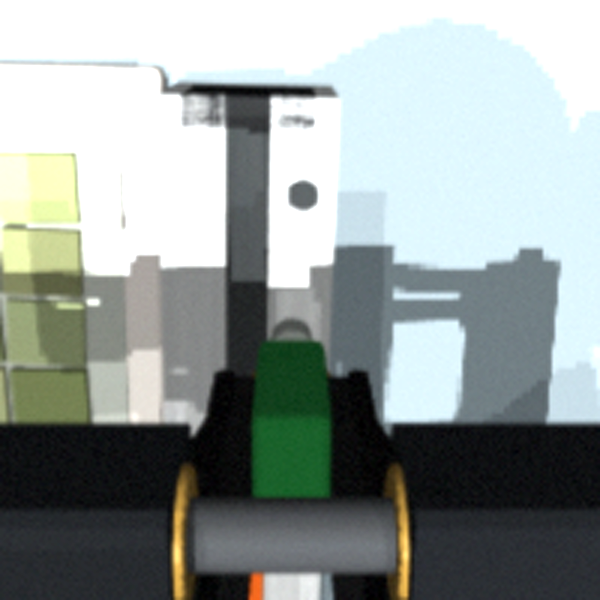

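```bash
python3 - <<'E'
from h import *
p=dict(np.load('w6.npz'))
for c in [(248,130),(248,200),(247.5,260),(247,330)]:
    uv=(np.array(c)+.5)/3-.5+np.array([220,100])
    for b in [(0,0),(2,2.5)]:
        q=onz(p,uv+b,.04); print(c,b,q.round(4),'top-est x',round(.6094+(q[1]+.0612)*.0381,4))
E
```

```text
(248, 130) (0, 0) [ 0.6124 -0.0599  0.04  ] top-est x 0.6094
(248, 130) (2, 2.5) [ 0.6109 -0.058   0.04  ] top-est x 0.6095
(248, 200) (0, 0) [ 0.613  -0.0418  0.04  ] top-est x 0.6101
(248, 200) (2, 2.5) [ 0.6115 -0.0397  0.04  ] top-est x 0.6102
(247.5, 260) (0, 0) [ 0.6137 -0.0255  0.04  ] top-est x 0.6108
(247.5, 260) (2, 2.5) [ 0.6121 -0.0234  0.04  ] top-est x 0.6108
(247, 330) (0, 0) [ 0.6145 -0.0056  0.04  ] top-est x 0.6115
(247, 330) (2, 2.5) [ 0.6129 -0.0034  0.04  ] top-est x 0.6116
```

```bash
python3 - <<'E'
from h import *
p=dict(np.load('w6.npz'));x=p['x'];R=p['R']
for z in (-.015,.0):
  for h in (-.018,.02):
    uv=proj(p,[x+R@np.array([h,j*.007,z]) for j in(1,-1)]); print(z,h,uv.round(1).tolist(), ((uv-[220,100]+.5)*3-.5).round(0).tolist())
uv=proj(p,[x+R@np.array([.04,0,-.012]),x+R@np.array([.032,0,-.012])]);print(uv, ((uv-[220,100]+.5)*3-.5).round(0).tolist())
E
```

```text
-0.015 -0.018 [[336.1, 239.5], [308.6, 239.5]] [[349.0, 420.0], [267.0, 420.0]]
-0.015 0.02 [[332.3, 211.9], [310.3, 211.9]] [[338.0, 337.0], [272.0, 337.0]]
0.0 -0.018 [[335.5, 265.2], [308.9, 265.2]] [[347.0, 497.0], [268.0, 497.0]]
0.0 0.02 [[331.9, 233.3], [310.5, 233.3]] [[337.0, 401.0], [272.0, 401.0]]
[[320.89599417 205.43226542]
 [321.0440249  209.5212494 ]] [[304.0, 317.0], [304.0, 330.0]]
```

```bash
python3 - <<'E'
import cv2,numpy as np
a=cv2.imread('pics/w6f.png')[195:270,280:355]
cv2.imwrite('pics/w6b.png',np.clip(cv2.resize(a,None,fx=8,fy=8,interpolation=cv2.INTER_CUBIC).astype(float)*2.2,0,255).astype(np.uint8))
E
```

```text
(no output)
```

View pics/w6b.png

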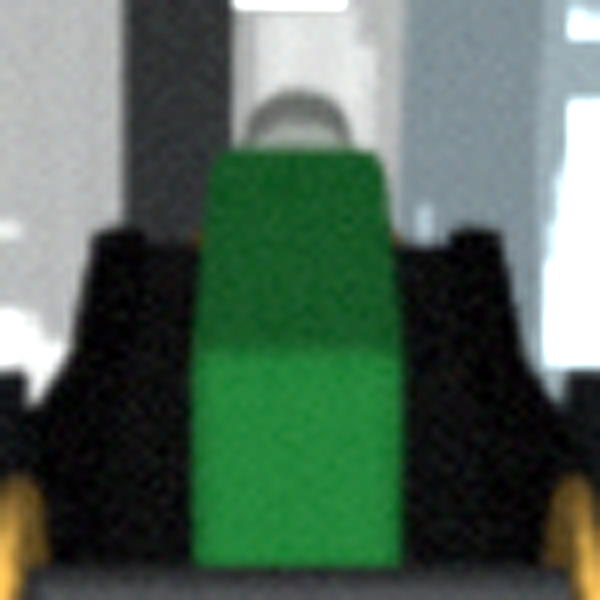

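```bash
python3 - <<'E'
from h import *
p=dict(np.load('w6.npz'));x=p['x'];R=p['R'];V=p['view'];print(R.T@(-V[:3,:3].T@V[:3,3]-x), x, (V[:3,:3]@R).round(4))
plan([.612,.012,.1],177.8,1)
q=imaging.capture('wrist');V=np.array(q['view']);s,x,R=pose();print(R.T@(-V[:3,:3].T@V[:3,3]-x), x,(V[:3,:3]@R).round(4)); print(s['joint_velocities'])
plan([.612,.012,.1],177.8,1)
E
```

```text
[-0.14804489 -0.00269667 -0.0818189 ] [ 0.59970865 -0.00713738  0.10859788] [[ 1.800e-03  1.000e+00 -1.000e-04]
 [-3.004e-01  6.000e-04  9.538e-01]
 [ 9.538e-01 -1.700e-03  3.004e-01]]
t 7.05 from [ 0.5997 -0.0071  0.1086] yaw 178.91 tilt [-0.005  -0.0067 -1.    ] twist/row 1.11 F [ 0.27  0.19 -1.2 ] w 0.154
[[0.0086, -0.0119, 0.0194]]
[-0.1476336  -0.0023572  -0.08195738] [ 0.59904943 -0.00811694  0.10885834] [[ 4.000e-04  1.000e+00 -5.000e-04]
 [-3.002e-01  6.000e-04  9.539e-01]
 [ 9.539e-01 -2.000e-04  3.002e-01]]
[-1.36200556 -1.10947121 -0.79341216  0.13807368 -0.11863357  0.11787047]
t 7.1 from [ 0.599  -0.0081  0.1089] yaw 178.85 tilt [-0.0054 -0.0067 -1.    ] twist/row 1.05 F [-0.95 -0.48 -0.88] w 0.165
[[0.0089, -0.0125, 0.0204]]
```

apply_moves([
  [0.002, -0.003, 0.005],
  [0.002, -0.0035, 0.005],
  [0.001, -0.0035, 0.005],
  [0, -0.003, 0.004],
], twist=[0.5, 0.5, 0, 0], claw=[0, 0, 0, 0])

```text
time_s: 7.5
tcp_pos: [0.6116, 0.0087, 0.1028]
ee_rot: [[-0.008, -0.999, 0.042], [-0.007, 0.043, 0.999], [-1.0, 0.008, -0.007]]
wrist_force: [0.7, -0.1, -0.6]
gripper_width: 0.158
```

```bash
sed -i 's/^p=imaging.*/s,x,R=pose()\nfor i in range(5):\n    imaging.capture("wrist"); s,x0,R0=pose()\n    dx=np.abs(x0-x).max(); x,R=x0,R0\n    if dx<2e-4: break\np=imaging.capture("wrist"); im=p["pixels"].copy()/; s/^s,x,R=pose(); w/w/' look.py; sed -i 's/^p=imaging.*look//' look.py; head -14 look.py; python3 look.py w7 220 420 100 300 3; python3 - <<'E'
from h import *
plan([.612,.012,.1],177.8,1)
p=dict(np.load('w7.npz'));x=p['x'];R=p['R'];V=p['view'];print(R.T@(-V[:3,:3].T@V[:3,3]-x), x)
uv=proj(p,[x+R@np.array([.014,j*.007,z]) for z in(-.0095,.0095) for j in(1,-1)]);print(((uv-[220,100]+.5)*3-.5).round(0).tolist())
E
```

```text
from h import *
import sys
s,x,R=pose()
for i in range(5):
    imaging.capture("wrist"); s,x0,R0=pose()
    dx=np.abs(x0-x).max(); x,R=x0,R0
    if dx<2e-4: break
p=imaging.capture("wrist"); im=p["pixels"].copy()
w=s['gripper_width']*.087/2
P=[x+R@np.array([.014,q*w,z]) for q in(1,-1) for z in(-.0095,.0095)]
uv=proj(p,P);print(uv.round(1).tolist())
save(sys.argv[1]+'f.png',im)
x0,x1,y0,y1=map(int,sys.argv[2:6]); k=float(sys.argv[6])
big=cv2.resize(im[y0:y1,x0:x1],None,fx=k,fy=k,interpolation=cv2.INTER_CUBIC)
[[330.6, 225.5], [330.2, 252.5], [308.3, 225.5], [308.5, 252.5]]
t 7.75 from [0.6114 0.0087 0.103 ] yaw 177.59 tilt [-0.0076 -0.0071 -0.9999] twist/row -0.211 F [-0.36 -0.71 -0.68] w 0.161
[[0.003, -0.0005, 0.0033]]
[-0.14791952 -0.00169848 -0.08290851] [0.61148004 0.00874178 0.10295063]
[[333.0, 377.0], [266.0, 377.0], [332.0, 458.0], [266.0, 458.0]]
```

View pics/w7.png

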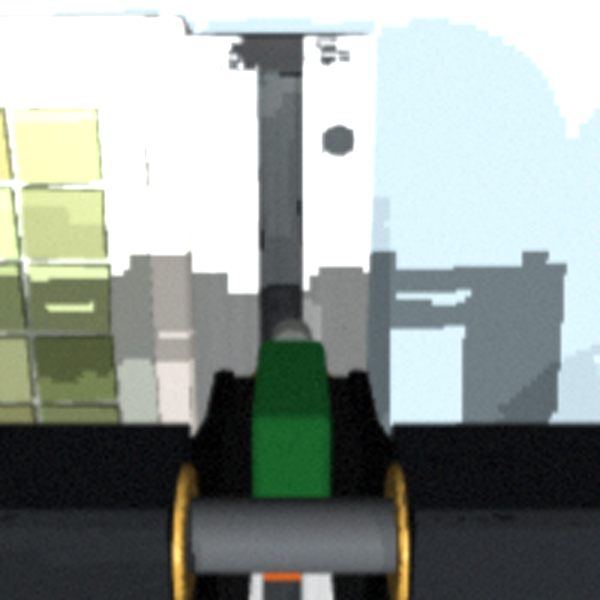

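```bash
python3 - <<'E'
from h import *
p=dict(np.load('w7.npz'));x=p['x'];R=p['R'];im=p['pixels']
cv=lambda c:(np.array(c)+.5)/3-.5+np.array([220,100])
def slab(v):
    g=im[v,295:335].astype(int).sum(1); return g
for v in (135,150,165,180,190): print(v,slab(v)[6:30].tolist())
for n,c,h in [('bartop',(292,416),-.018),('barbot',(291,343),.02),('foot',(292,323),.032)]:
    z=(x+R@np.array([h,0,-.0135]))[2]; q=onz(p,cv(c),z); print(n,q.round(4),'in tool',(R.T@(q-x)).round(4))
for c in [(280,100),(280,180),(280.5,270)]:
    q=onz(p,cv(c),.04); print('slot',q.round(4),'intool',(R.T@(q-x)).round(4))
E
```

```text
135 [613, 616, 617, 599, 429, 263, 228, 226, 232, 238, 230, 236, 224, 207, 202, 203, 209, 189, 181, 257, 564, 612, 620, 615]
150 [617, 616, 615, 611, 510, 285, 188, 189, 190, 197, 192, 188, 193, 193, 195, 181, 182, 178, 172, 243, 565, 614, 614, 620]
165 [620, 616, 616, 618, 586, 287, 182, 185, 188, 190, 187, 187, 189, 185, 184, 181, 171, 172, 165, 242, 565, 609, 611, 607]
180 [563, 556, 563, 561, 531, 247, 99, 151, 166, 157, 160, 156, 157, 165, 165, 160, 171, 174, 166, 206, 531, 580, 573, 581]
190 [550, 542, 551, 551, 525, 320, 181, 159, 161, 161, 161, 153, 160, 158, 161, 164, 164, 165, 172, 234, 489, 535, 527, 529]
bartop [ 0.6125 -0.008   0.121 ] in tool [-0.018  -0.0015 -0.0169]
barbot [ 0.6124 -0.0062  0.0831] in tool [ 0.02   -0.0017 -0.0148]
foot [ 0.6121 -0.0063  0.0711] in tool [ 0.032  -0.0015 -0.0148]
slot [ 0.6128 -0.0532  0.04  ] intool [ 0.0634 -0.0044 -0.0613]
slot [ 0.6137 -0.0333  0.04  ] intool [ 0.0632 -0.0045 -0.0415]
slot [ 0.6147 -0.0096  0.04  ] intool [ 0.0631 -0.0044 -0.0178]
```

apply_moves([
  [0.004, -0.0015, 0],
  [0.004, -0.0015, 0],
  [0.004, 0, 0],
], twist=[0, 0, 0], claw=[0, 0, 0])

```text
time_s: 8.05
tcp_pos: [0.6147, 0.0082, 0.091]
ee_rot: [[-0.006, -0.999, 0.042], [-0.007, 0.042, 0.999], [-1.0, 0.006, -0.007]]
wrist_force: [0.2, -0.0, -0.3]
gripper_width: 0.157
```

```bash
python3 look.py w8 270 370 130 230 6;python3 -c "
from h import *
plan([.6143,.009,.085],177.7,1)"
```

```text
[[330.2, 225.5], [329.8, 252.5], [308.6, 225.5], [308.9, 252.5]]
t 8.35 from [0.6147 0.0083 0.0914] yaw 177.58 tilt [-0.006  -0.0067 -1.    ] twist/row -0.115 F [-0.34 -0.1  -0.26] w 0.159
[[0.0064, 0.0004, 0.0007]]
```

View pics/w8.png

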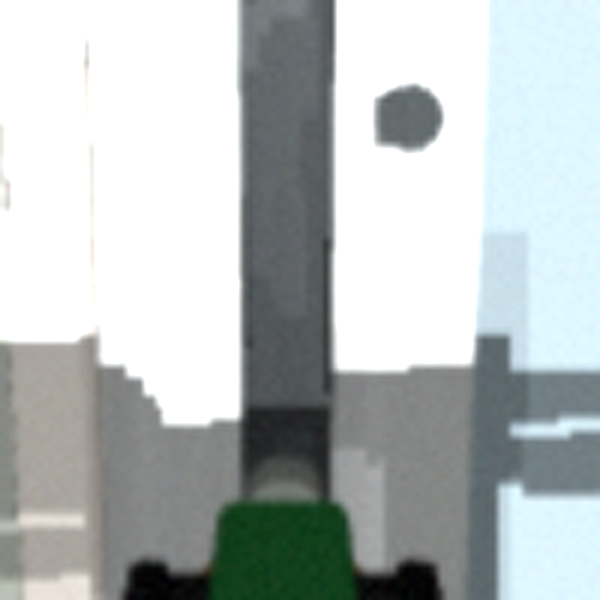

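```bash
python3 - <<'E'
from h import *
p=dict(np.load('w8.npz'));x=p['x'];R=p['R'];im=p['pixels']
cv=lambda c:(np.array(c)+.5)/6-.5+np.array([270,130])
for n,c,h in [('foot',(286,470),.033),('barbot',(284,508),.02)]:
    z=(x+R@np.array([h,0,-.0135]))[2]; q=onz(p,cv(c),z); print(n,q.round(4),'in tool',(R.T@(q-x)).round(4))
for c in [(286,100),(286.5,300),(286.5,450)]:
    q=onz(p,cv(c),.04); print('slot',q.round(4),'intool',(R.T@(q-x)).round(4))
E
```

```text
foot [ 0.6151 -0.006   0.0584] in tool [ 0.033  -0.0013 -0.014 ]
barbot [ 0.6154 -0.0066  0.0714] in tool [ 0.02   -0.0015 -0.0146]
slot [ 0.6133 -0.0454  0.04  ] intool [ 0.0517 -0.0013 -0.0533]
slot [ 0.6142 -0.0212  0.04  ] intool [ 0.0515 -0.0012 -0.029 ]
slot [ 0.615  -0.0018  0.04  ] intool [ 0.0514 -0.0012 -0.0097]
```

apply_moves([
  [0.004, 0, 0],
  [0.004, 0, 0],
  [0.003, 0, 0],
  [0.003, 0, 0],
], twist=[0, 0, 0, 0], claw=[0, 0, 0, 0])

```text
time_s: 8.75
tcp_pos: [0.6149, 0.0083, 0.0771]
ee_rot: [[-0.004, -0.999, 0.042], [-0.006, 0.042, 0.999], [-1.0, 0.004, -0.007]]
wrist_force: [-0.3, 0.1, -0.8]
gripper_width: 0.159
```

```bash
python3 look.py w9 270 370 130 230 6;python3 -c "
from h import *
plan([.6143,.009,.075],177.7,1);print(r.sense()['moment'])"
```

```text
[[330.2, 225.5], [329.8, 252.5], [308.7, 225.5], [309.0, 252.5]]
t 9.05 from [0.615  0.0084 0.0775] yaw 177.59 tilt [-0.0044 -0.0063 -1.    ] twist/row -0.108 F [-0.84 -0.61  0.18] w 0.159
[[0.0025, 0.0007, 0.0006]]
[0.01762514 0.18377327 0.01069061]
```

View pics/w9.png

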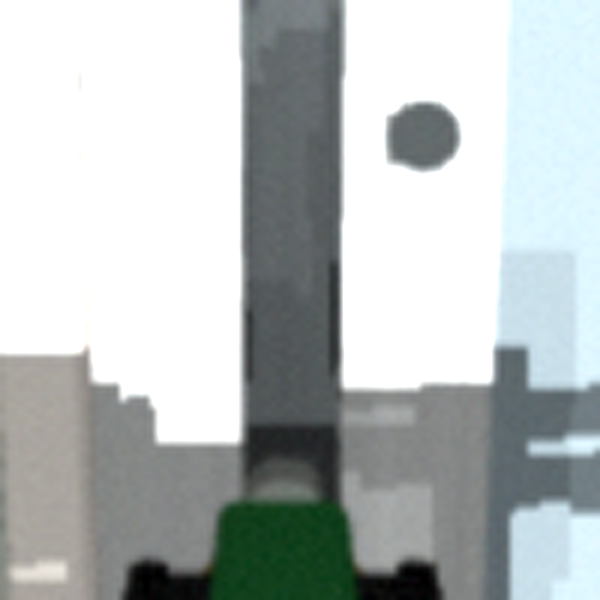

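apply_moves([
  [0, 0.0007, 0],
  [0.002, 0, 0],
  [0.001, 0, 0],
], twist=[0, 0, 0], claw=[0, 0, 0])

```text
time_s: 9.35
tcp_pos: [0.6147, 0.0085, 0.075]
ee_rot: [[-0.003, -0.999, 0.042], [-0.006, 0.042, 0.999], [-1.0, 0.002, -0.006]]
wrist_force: [-1.0, -0.8, -0.6]
gripper_width: 0.158
```

```bash
python3 look.py w10 270 370 130 230 6;python3 -c "
from h import *
plan([.6143,.009,.071],177.7,1);print(r.sense()['moment'])"
```

```text
[[330.6, 225.5], [330.1, 252.5], [308.3, 225.5], [308.6, 252.5]]
t 9.45 from [0.6147 0.0085 0.075 ] yaw 177.6 tilt [-0.0029 -0.006  -1.    ] twist/row -0.103 F [ 0.09 -0.26 -1.01] w 0.159
[[0.004, 0.0004, 0.0005]]
[-0.0340594   0.08197431 -0.00140538]
```

View pics/w10.png

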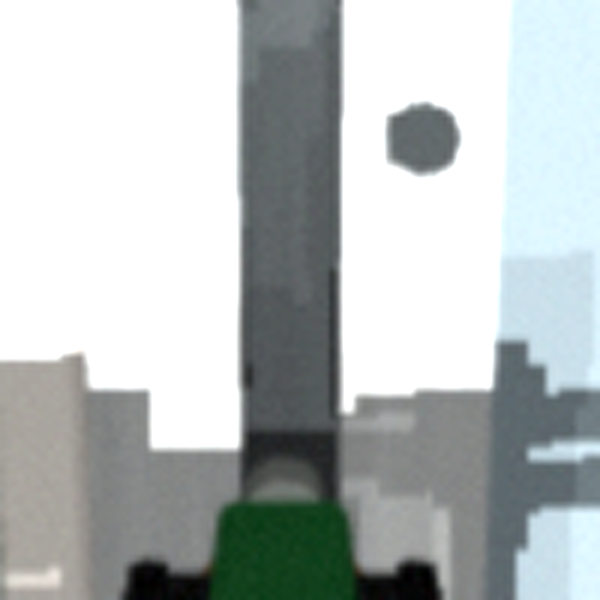

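apply_moves([
  [0, 0.0007, 0],
  [0.002, 0, 0],
  [0.002, 0, 0],
], twist=[0, 0, 0], claw=[0, 0, 0])

```text
time_s: 9.75
tcp_pos: [0.6142, 0.0085, 0.0711]
ee_rot: [[-0.002, -0.999, 0.042], [-0.006, 0.042, 0.999], [-1.0, 0.002, -0.006]]
wrist_force: [-0.4, -0.5, -1.5]
gripper_width: 0.161
```

```bash
python3 look.py w11 270 370 130 230 6;python3 -c "
from h import *
plan([.6143,.009,.071],177.7,1);print(r.sense()['moment'])"
```

```text
[[330.6, 225.5], [330.2, 252.5], [308.2, 225.5], [308.5, 252.5]]
t 9.85 from [0.6143 0.0085 0.0711] yaw 177.61 tilt [-0.0021 -0.0061 -1.    ] twist/row -0.091 F [-0.34 -0.34 -1.02] w 0.155
[[0.0001, -0.0, 0.0005]]
[ 0.03081362  0.12100294 -0.02924876]
```

View pics/w11.png

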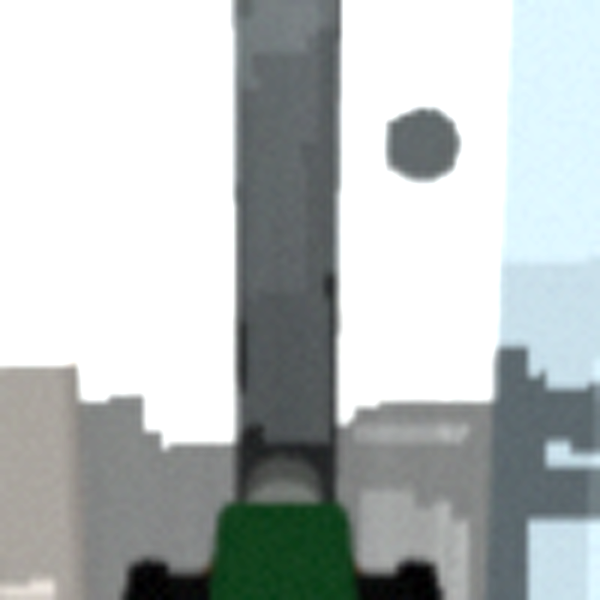

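apply_moves([
  [-0.0005, 0, 0.003],
  [0, 0, 0.004],
  [0, 0, 0.005],
  [0, 0, 0.005],
  [0, 0, 0.005],
  [0, 0, 0.004],
  [0, 0, 0.003],
  [0, 0, 0.002],
], twist=[0, 0, 0, 0, 0, 0, 0, 0], claw=[0, 0, 0, 0, 0, 0, 0, 0])

```text
time_s: 10.65
tcp_pos: [0.6155, 0.0426, 0.0712]
ee_rot: [[-0.003, -0.999, 0.041], [-0.006, 0.041, 0.999], [-1.0, 0.002, -0.006]]
wrist_force: [0.3, -0.4, -1.3]
gripper_width: 0.159
```

```bash
python3 look.py w12 270 370 130 230 6;python3 -c "
from h import *
plan([.6158,.05,.071],177.7,1);print(r.sense()['moment'])
p=imaging.capture('top');save('t12.png',cv2.resize(p['pixels'][120:165,190:320],None,fx=6,fy=6,interpolation=cv2.INTER_CUBIC))
p=imaging.capture('scene');save('s12.png',cv2.resize(p['pixels'][140:260,340:460],None,fx=5,fy=5,interpolation=cv2.INTER_CUBIC))
"
```

```text
[[330.3, 225.5], [329.9, 252.5], [308.4, 225.5], [308.7, 252.5]]
t 10.75 from [0.6156 0.0425 0.0712] yaw 177.64 tilt [-0.0025 -0.006  -1.    ] twist/row -0.06 F [-0.76  0.18 -0.19] w 0.154
[[0.0002, 0.0001, 0.0075]]
[ 0.00215186  0.03437447 -0.05903908]
```

View pics/w12.png

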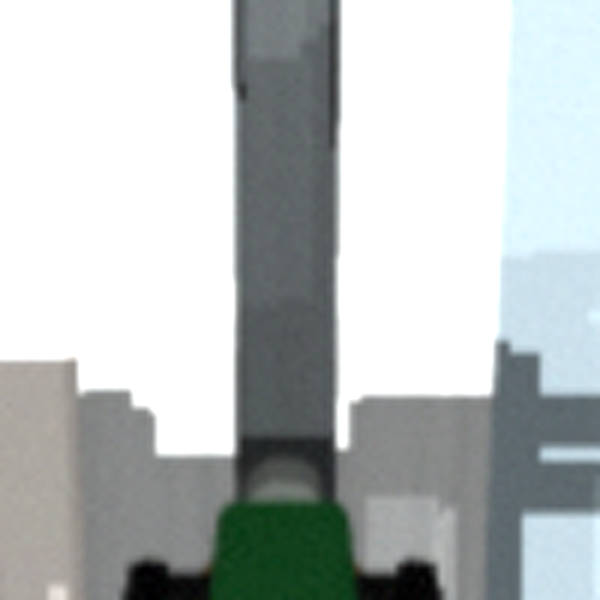

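View pics/t12.png

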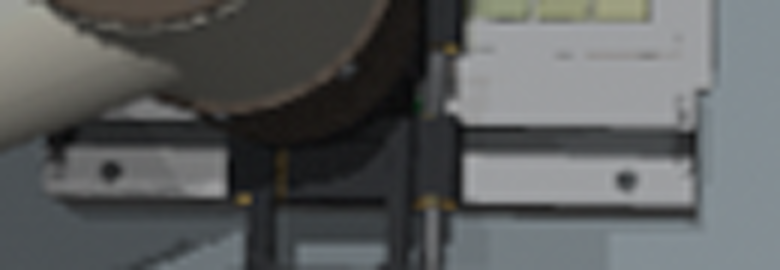

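View pics/s12.png

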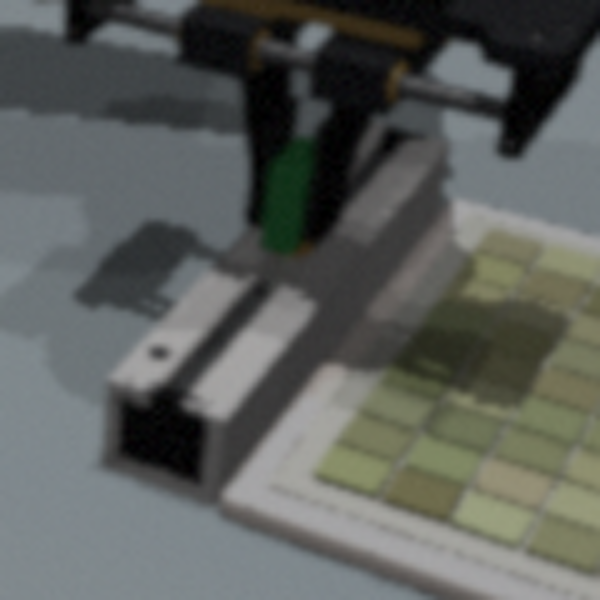

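apply_moves([
  [0, 0, 0.002],
  [0, 0, 0.002],
  [0, 0, 0.0015],
], twist=[0, 0, 0], claw=[0, 0, 0])

```text
time_s: 11.15
tcp_pos: [0.6157, 0.0473, 0.0711]
ee_rot: [[-0.003, -0.999, 0.043], [-0.006, 0.043, 0.999], [-1.0, 0.003, -0.006]]
wrist_force: [0.3, 1.2, -1.4]
gripper_width: 0.156
```

apply_moves([
  [0, 0, 0.001],
  [0, 0, 0.001],
], twist=[0, 0], claw=[0, 0])

```text
time_s: 11.35
tcp_pos: [0.6158, 0.0495, 0.0712]
ee_rot: [[-0.003, -0.999, 0.043], [-0.006, 0.043, 0.999], [-1.0, 0.002, -0.006]]
wrist_force: [-0.4, 0.3, -0.8]
gripper_width: 0.157
```

apply_moves([
  [0, 0, 0.001],
], twist=[0], claw=[0])

```text
time_s: 11.45
tcp_pos: [0.6158, 0.0506, 0.0711]
ee_rot: [[-0.003, -0.999, 0.043], [-0.006, 0.043, 0.999], [-1.0, 0.002, -0.006]]
wrist_force: [-0.1, -0.3, -0.4]
gripper_width: 0.162
```

apply_moves([
  [0, 0, 0.001],
], twist=[0], claw=[0])

```text
time_s: 11.55
tcp_pos: [0.6159, 0.0517, 0.0711]
ee_rot: [[-0.003, -0.999, 0.043], [-0.006, 0.043, 0.999], [-1.0, 0.002, -0.006]]
wrist_force: [0.1, 0.0, -0.8]
gripper_width: 0.162
```

apply_moves([
  [0, 0, 0.0008],
], twist=[0], claw=[0])

```text
time_s: 11.65
tcp_pos: [0.6159, 0.0526, 0.0711]
ee_rot: [[-0.003, -0.999, 0.043], [-0.006, 0.043, 0.999], [-1.0, 0.002, -0.006]]
wrist_force: [0.4, 0.7, -0.8]
gripper_width: 0.156
```

apply_moves([
  [0, 0, 0.0008],
], twist=[0], claw=[0])

```text
time_s: 11.75
tcp_pos: [0.6159, 0.0535, 0.0711]
ee_rot: [[-0.003, -0.999, 0.043], [-0.006, 0.043, 0.999], [-1.0, 0.002, -0.006]]
wrist_force: [0.8, -0.5, -0.6]
gripper_width: 0.159
```

Close to the expected contact, so I'm going to single small steps.

apply_moves([
  [0, 0, 0.0006],
], twist=[0], claw=[0])

```text
time_s: 11.85
tcp_pos: [0.6159, 0.0542, 0.0711]
ee_rot: [[-0.003, -0.999, 0.043], [-0.006, 0.043, 0.999], [-1.0, 0.003, -0.006]]
wrist_force: [-0.7, -0.2, -0.1]
gripper_width: 0.151
```

```bash
python3 -c "
from h import *
plan([.6158,.055,.071],177.7,1);print(r.sense()['moment'])
for i in range(3): imaging.capture('wrist');s=r.sense();print(np.round(s['tcp_pos'],4),np.round(s['wrist_force'],1))
"
```

```text
t 11.85 from [0.6159 0.0542 0.0711] yaw 177.55 tilt [-0.0028 -0.0061 -1.    ] twist/row -0.146 F [-0.75 -0.22 -0.14] w 0.151
[[0.0001, 0.0002, 0.0008]]
[-0.00018445  0.04756304 -0.00676902]
[0.616  0.0542 0.0711] [0.  0.3 0.3]
[0.616  0.0542 0.0711] [-0.6 -1.2 -0.8]
[0.616  0.0541 0.0711] [-0.  -0.4 -0.9]
```

apply_moves([
  [0, 0, 0.0006],
], twist=[0], claw=[0])

```text
time_s: 12.1
tcp_pos: [0.616, 0.0547, 0.0711]
ee_rot: [[-0.003, -0.999, 0.043], [-0.006, 0.043, 0.999], [-1.0, 0.003, -0.006]]
wrist_force: [1.0, 0.4, -0.9]
gripper_width: 0.155
```

apply_moves([
  [0, 0, 0.0006],
], twist=[0], claw=[0])

```text
time_s: 12.2
tcp_pos: [0.616, 0.0552, 0.0711]
ee_rot: [[-0.003, -0.999, 0.043], [-0.006, 0.043, 0.999], [-1.0, 0.003, -0.006]]
wrist_force: [-0.3, -0.9, -0.4]
gripper_width: 0.159
```

apply_moves([
  [0, 0, 0.0006],
], twist=[0], claw=[0])

```text
time_s: 12.3
tcp_pos: [0.616, 0.0553, 0.0711]
ee_rot: [[-0.003, -0.999, 0.043], [-0.007, 0.043, 0.999], [-1.0, 0.003, -0.007]]
wrist_force: [1.0, -2.9, -0.8]
gripper_width: 0.157
```

apply_moves([
  [0, 0, 0.0003],
], twist=[0], claw=[0])

```text
time_s: 12.4
tcp_pos: [0.616, 0.0553, 0.0711]
ee_rot: [[-0.003, -0.999, 0.043], [-0.008, 0.043, 0.999], [-1.0, 0.003, -0.008]]
wrist_force: [0.2, -2.2, -0.1]
gripper_width: 0.161
```

```bash
python3 -c "
from h import *
for i in range(3): imaging.capture('wrist');s=r.sense();print(np.round(s['tcp_pos'],4),np.round(s['wrist_force'],1),s['moment'].round(2))
"
```

```text
[0.616  0.0553 0.0711] [ 0.  -2.4 -0.6] [-0.64 -0.07  0.01]
[0.616  0.0553 0.0711] [ 0.9 -2.2 -1.4] [-0.75 -0.05 -0.03]
[0.616  0.0553 0.0711] [ 1.3 -1.7 -1.4] [-0.75 -0.07  0.03]
```

apply_moves([
  [0.001, 0, -0.0002],
  [0.0015, 0, 0],
], twist=[0, 0], claw=[0, 0])

```text
time_s: 12.75
tcp_pos: [0.6161, 0.0552, 0.0699]
ee_rot: [[-0.003, -0.999, 0.043], [-0.007, 0.043, 0.999], [-1.0, 0.003, -0.007]]
wrist_force: [-1.8, -0.0, 4.2]
gripper_width: 0.155
```

```bash
python3 -c "
from h import *
for i in range(2): imaging.capture('wrist');s=r.sense();print(np.round(s['tcp_pos'],4),np.round(s['wrist_force'],1),s['moment'].round(2))
print(s['joints'],s['time_s'])
"
```

```text
[0.6161 0.0552 0.0697] [-1.7 -1.2  5.7] [-0.39  0.62 -0.04]
[0.6161 0.0552 0.0697] [-1.7 -1.2  5. ] [-0.32  0.65 -0.03]
[ 20.25976491  30.58654734 -12.05305462   0.46028493 -47.66182462
 -23.00608076] 12.85
```

apply_moves([
  [0.0015, 0, 0],
  [0.0015, 0, 0],
  [0.0015, 0, 0],
], twist=[0, 0, 0], claw=[0, 0, 0])

```text
time_s: 13.15
tcp_pos: [0.6161, 0.0552, 0.0666]
ee_rot: [[-0.002, -0.999, 0.042], [-0.008, 0.042, 0.999], [-1.0, 0.002, -0.008]]
wrist_force: [-1.9, -1.2, 5.9]
gripper_width: 0.159
```

```bash
python3 look.py w13 270 370 130 230 6; python3 -c "
from h import *
for i in range(2): imaging.capture('wrist');s=r.sense();print(np.round(s['tcp_pos'],4),np.round(s['wrist_force'],1),s['moment'].round(2))
"
```

```text
[[330.6, 225.5], [330.1, 252.5], [308.1, 225.5], [308.4, 252.5]]
[0.616  0.0552 0.0665] [-2.8 -1.8  5.4] [-0.38  0.76  0.01]
[0.6161 0.0552 0.0665] [-1.3 -0.3  6.2] [-0.35  0.76 -0.01]
```

View pics/w13.png

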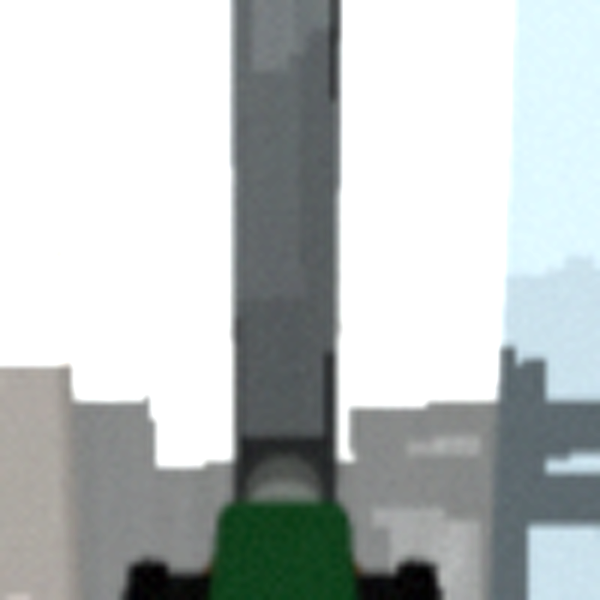

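apply_moves([
  [0.0015, 0, 0],
  [0.0013, 0, 0],
], twist=[0, 0], claw=[0, 0])

```text
time_s: 13.55
tcp_pos: [0.6161, 0.0553, 0.065]
ee_rot: [[-0.002, -0.999, 0.041], [-0.008, 0.041, 0.999], [-1.0, 0.001, -0.008]]
wrist_force: [-3.3, -0.9, 7.3]
gripper_width: 0.164
```

```bash
python3 -c "
from h import *
for i in range(3): imaging.capture('wrist');s=r.sense();print(np.round(s['tcp_pos'],4),np.round(s['wrist_force'],1),s['moment'].round(2))
"
```

```text
[0.6161 0.0552 0.0649] [-2.8 -1.   6.9] [-0.33  0.89 -0.03]
[0.6161 0.0553 0.065 ] [-2.7 -1.5  6.4] [-0.33  0.86 -0.  ]
[0.6161 0.0552 0.065 ] [-2.7 -1.7  5.4] [-0.36  0.99 -0.01]
```

apply_moves([
  [0.0005, 0.0003, -0.0002],
  [0.0004, 0, 0],
  [0.0003, 0, 0],
], twist=[-3, -5, -5], claw=[0, 0, 0])

```text
time_s: 14.0
tcp_pos: [0.6174, 0.0552, 0.0657]
ee_rot: [[0.002, -0.981, -0.193], [-0.008, -0.193, 0.981], [-1.0, -0.001, -0.008]]
wrist_force: [-3.1, -1.3, 6.0]
gripper_width: 0.159
```

```bash
cat > st.py <<'E'
from h import *
for i in range(2): imaging.capture('wrist');s=r.sense();print(np.round(s['tcp_pos'],4),np.round(s['wrist_force'],1),s['moment'].round(2))
plan([.616,.0552,.0648],267.6,1)
E
python3 st.py
```

```text
[0.6174 0.0553 0.0657] [-2.2 -0.3  5.2] [-0.49  0.78  0.02]
[0.6173 0.0553 0.0657] [-2.5 -1.6  6.1] [-0.43  0.72  0.01]
t 14.1 from [0.6173 0.0553 0.0657] yaw -168.98 tilt [ 0.0024 -0.0075 -1.    ] twist/row -76.58 F [-2.46 -1.57  6.09] w 0.159
[[0.0009, 0.0013, 0.0002]]
```

apply_moves([
  [0.0012, 0.0013, 0],
  [0.001, 0.0008, 0],
], twist=[0, 0], claw=[0, 0])

```text
time_s: 14.3
tcp_pos: [0.6172, 0.0553, 0.0655]
ee_rot: [[0.007, -0.981, -0.193], [-0.007, -0.193, 0.981], [-1.0, -0.006, -0.008]]
wrist_force: [-2.0, -1.5, 6.9]
gripper_width: 0.156
```

```bash
python3 st.py
```

```text
[0.6171 0.0553 0.0655] [-1.1 -1.9  6.1] [-0.34  0.57 -0.03]
[0.6171 0.0552 0.0655] [-1.  -2.1  5.5] [-0.47  0.51 -0.01]
t 14.4 from [0.6171 0.0552 0.0655] yaw -168.9 tilt [ 0.0073 -0.007  -0.9999] twist/row -76.501 F [-1.01 -2.1   5.46] w 0.157
[[0.0007, 0.0011, 0.0002]]
```

apply_moves([
  [0.0016, 0.0016, 0],
], twist=[0], claw=[0])

```text
time_s: 14.5
tcp_pos: [0.617, 0.0553, 0.0651]
ee_rot: [[0.011, -0.981, -0.193], [-0.006, -0.193, 0.981], [-1.0, -0.009, -0.008]]
wrist_force: [0.2, -1.2, 7.4]
gripper_width: 0.153
```

```bash
python3 st.py
```

```text
[0.617  0.0552 0.065 ] [-0.2 -2.4  6.1] [-0.39  0.24  0.03]
[0.617  0.0552 0.0651] [-0.1 -1.6  6.7] [-0.44  0.24 -0.02]
t 14.6 from [0.617  0.0552 0.0651] yaw -168.86 tilt [ 0.011  -0.0064 -0.9999] twist/row -76.458 F [-0.1  -1.62  6.73] w 0.16
[[0.0003, 0.001, 0.0001]]
```

apply_moves([
  [0.0009, 0.001, 0.0001],
  [0.0009, 0.001, 0.0002],
], twist=[-6, -6], claw=[0, 0])

```text
time_s: 14.8
tcp_pos: [0.6167, 0.0555, 0.0651]
ee_rot: [[0.016, -0.916, -0.4], [-0.006, -0.4, 0.917], [-1.0, -0.012, -0.011]]
wrist_force: [-0.8, -0.9, 6.3]
gripper_width: 0.159
```

```bash
python3 st.py
```

```text
[0.6167 0.0556 0.0651] [-1.4 -0.7  6.4] [-0.28  0.59 -0.02]
[0.6167 0.0556 0.0651] [-1.2 -0.8  6.5] [-0.22  0.65  0.01]
t 14.9 from [0.6167 0.0556 0.0651] yaw -156.55 tilt [ 0.0156 -0.0055 -0.9999] twist/row -64.155 F [-1.25 -0.83  6.45] w 0.162
[[0.0003, 0.0008, -0.0]]
```

apply_moves([
  [0.0007, 0, 0],
  [0.0007, 0, 0],
  [0.0007, 0, 0],
], twist=[-6, -6, -6], claw=[0, 0, 0])

```text
time_s: 15.2
tcp_pos: [0.6166, 0.0556, 0.0649]
ee_rot: [[0.016, -0.742, -0.671], [-0.006, -0.671, 0.742], [-1.0, -0.008, -0.015]]
wrist_force: [-1.5, -1.0, 6.7]
gripper_width: 0.158
```

```bash
python3 st.py
```

```text
[0.6165 0.0556 0.0649] [-3.6 -1.5  5.7] [-0.37  1.03  0.  ]
[0.6165 0.0556 0.0649] [-2.9 -1.3  5.6] [-0.34  1.04  0.03]
t 15.3 from [0.6165 0.0556 0.0649] yaw -138.02 tilt [ 0.0157 -0.0059 -0.9999] twist/row -45.618 F [-2.87 -1.26  5.62] w 0.156
[[0.0001, 0.0007, 0.0001]]
```

apply_moves([
  [0.0006, 0, 0],
  [0.0006, 0, 0],
  [0.0006, 0, 0],
  [0.0006, 0, 0],
], twist=[-6, -6, -6, -6], claw=[0, 0, 0, 0])

```text
time_s: 15.7
tcp_pos: [0.6163, 0.0557, 0.0649]
ee_rot: [[0.016, -0.392, -0.92], [-0.006, -0.92, 0.392], [-1.0, -0.001, -0.017]]
wrist_force: [-2.7, -1.4, 6.4]
gripper_width: 0.157
```

```bash
python3 st.py
```

```text
[0.6163 0.0558 0.0649] [-2.5 -0.   5.6] [-0.35  0.99 -0.03]
[0.6163 0.0558 0.0649] [-3.5 -0.6  6.3] [-0.36  1.   -0.01]
t 15.8 from [0.6163 0.0558 0.0649] yaw -113.23 tilt [ 0.016  -0.0061 -0.9999] twist/row -20.825 F [-3.53 -0.59  6.33] w 0.162
[[0.0001, 0.0006, 0.0]]
```

apply_moves([
  [0.0006, 0, 0],
  [0.0006, 0, 0],
  [0.0006, 0, 0],
  [0.0004, 0, 0],
], twist=[-6, -6, -6, -2.3], claw=[0, 0, 0, 0])

```text
time_s: 16.2
tcp_pos: [0.6162, 0.0561, 0.065]
ee_rot: [[0.017, -0.036, -0.999], [-0.006, -0.999, 0.036], [-1.0, 0.005, -0.017]]
wrist_force: [-1.7, -1.0, 5.5]
gripper_width: 0.156
```

```bash
python3 st.py; python3 look.py w14 240 400 130 290 3.7
```

```text
[0.6162 0.0561 0.065 ] [-1.9 -1.   5.4] [-0.34  0.95  0.  ]
[0.6162 0.0561 0.065 ] [-1.8 -0.9  6. ] [-0.37  0.96 -0.  ]
t 16.3 from [0.6162 0.0561 0.065 ] yaw -92.2 tilt [ 0.0166 -0.0061 -0.9998] twist/row 0.205 F [-1.77 -0.91  5.99] w 0.16
[[0.0002, 0.0009, 0.0002]]
[[327.8, 228.0], [327.4, 254.9], [305.7, 228.0], [306.0, 254.9]]
```

View pics/w14.png

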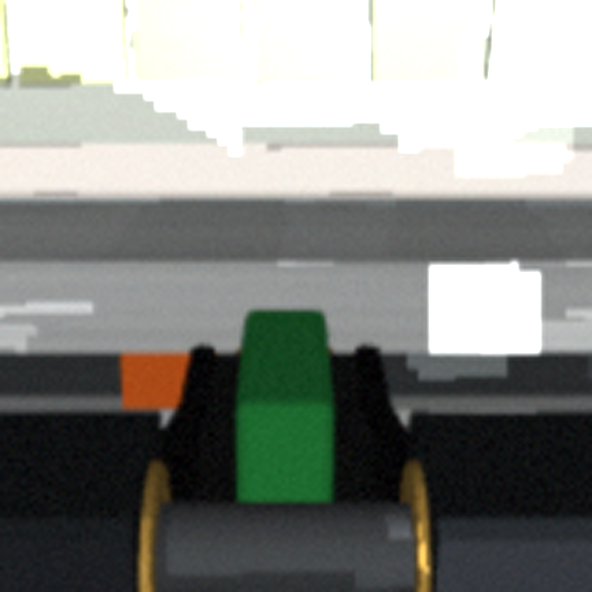

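apply_moves([
  [-0.0004, 0, 0],
], twist=[0], claw=[0])

```text
time_s: 16.5
tcp_pos: [0.6161, 0.0561, 0.0657]
ee_rot: [[0.017, -0.039, -0.999], [-0.006, -0.999, 0.039], [-1.0, 0.006, -0.017]]
wrist_force: [-2.3, -1.0, 4.5]
gripper_width: 0.161
```

```bash
python3 st.py
```

```text
[0.6162 0.0561 0.0658] [-3.1 -1.6  5.3] [-0.48  0.84 -0.03]
[0.6162 0.0561 0.0658] [-1.5 -0.6  6.2] [-0.44  0.9  -0.01]
t 16.6 from [0.6162 0.0561 0.0658] yaw -92.22 tilt [ 0.0168 -0.0062 -0.9998] twist/row 0.177 F [-1.47 -0.61  6.15] w 0.159
[[0.001, 0.0009, 0.0002]]
```

apply_moves([
  [0, 0, 0],
  [0, 0, 0],
  [0, 0, 0],
  [0, 0, 0],
], twist=[0, 0, 0, 0], claw=[0.2, 0.25, 0.3, 0.35])

```text
time_s: 17.0
tcp_pos: [0.6166, 0.0573, 0.0642]
ee_rot: [[0.018, -0.039, -0.999], [-0.004, -0.999, 0.039], [-1.0, 0.003, -0.018]]
wrist_force: [-0.5, -0.7, 0.0]
gripper_width: 0.312
```

```bash
python3 st.py; python3 look.py w15 240 400 130 290 3.7
```

```text
[0.6165 0.0573 0.0641] [ 0.1  0.  -1. ] [-0.15  0.2   0.03]
[0.6165 0.0572 0.0642] [0.4 0.5 0.6] [-0.07  0.18  0.01]
t 17.1 from [0.6165 0.0572 0.0642] yaw -92.25 tilt [ 0.0179 -0.0043 -0.9998] twist/row 0.153 F [0.4  0.54 0.6 ] w 0.335
[[-0.0006, 0.002, 0.0005]]
[[340.3, 228.0], [339.6, 254.9], [293.2, 228.1], [293.9, 254.9]]
```

View pics/w15.png

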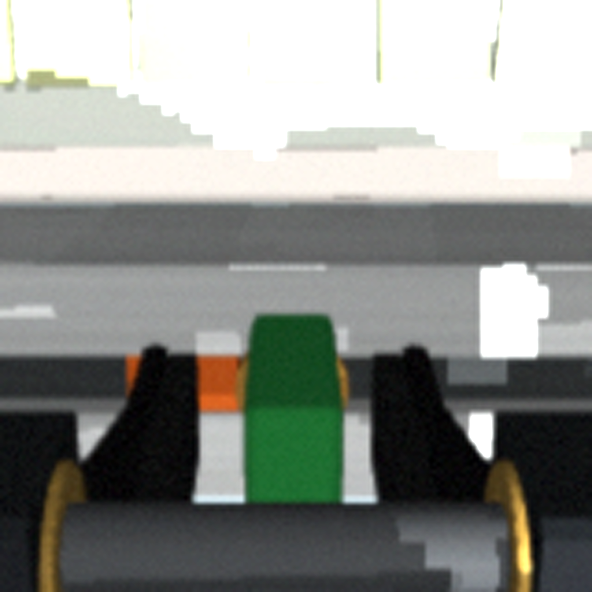

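apply_moves([
  [-0.004, 0, 0],
  [-0.01, 0, 0],
  [-0.015, 0, 0],
  [-0.02, 0, 0],
  [-0.025, 0, 0],
  [-0.025, 0, 0],
  [-0.025, 0, 0],
], twist=[0, 0, 0, 0, 0, 0, 0], claw=[0.4, 0.4, 0.4, 0.4, 0.4, 0.4, 0.4])

```text
time_s: 17.9
tcp_pos: [0.6125, 0.057, 0.1929]
ee_rot: [[0.012, -0.04, -0.999], [-0.006, -0.999, 0.039], [-1.0, 0.006, -0.013]]
wrist_force: [0.8, 0.4, 0.5]
gripper_width: 0.396
```

apply_moves([
  [0, -0.03, 0.03],
  [0, -0.04, 0.04],
  [0, -0.045, 0.045],
  [0, -0.045, 0.045],
  [0, -0.03, 0.03],
], twist=[0, 0, 0, 0, 0], claw=[0.4, 0.4, 0.4, 0.4, 0.4])

```text
time_s: 18.4
tcp_pos: [0.4537, 0.2346, 0.1983]
ee_rot: [[0.032, -0.049, -0.998], [0.002, -0.999, 0.049], [-0.999, -0.003, -0.032]]
wrist_force: [0.3, 0.1, -0.5]
gripper_width: 0.396
```

```bash
python3 look.py w16 0 640 0 400 1.2; python3 - <<'E'
from h import *
s=r.sense();print(s['time_s'],s['tcp_pos'])
p=imaging.capture('top');save('t16.png',cv2.resize(p['pixels'][110:170,190:320],None,fx=6,fy=6,interpolation=cv2.INTER_CUBIC));save('t16f.png',p['pixels'])
np.savez('t16.npz',pixels=p['pixels'],mtx=p['mtx'],distortion=p['distortion'],view=p['view'])
p=imaging.capture('scene');save('s16.png',cv2.resize(p['pixels'][130:250,340:460],None,fx=5,fy=5,interpolation=cv2.INTER_CUBIC));save('s16f.png',p['pixels'])
np.savez('s16.npz',pixels=p['pixels'],mtx=p['mtx'],distortion=p['distortion'],view=p['view'])
E
```

```text
[[344.6, 228.0], [343.7, 254.9], [289.0, 228.1], [289.8, 254.9]]
18.7 [0.45569036 0.23300329 0.19761416]
```

View pics/t16.png

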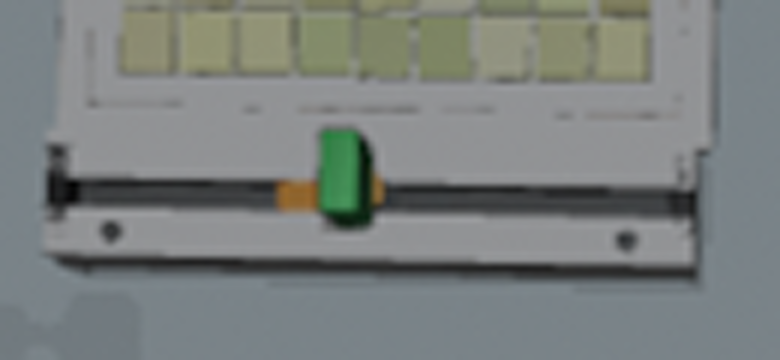

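View pics/s16.png

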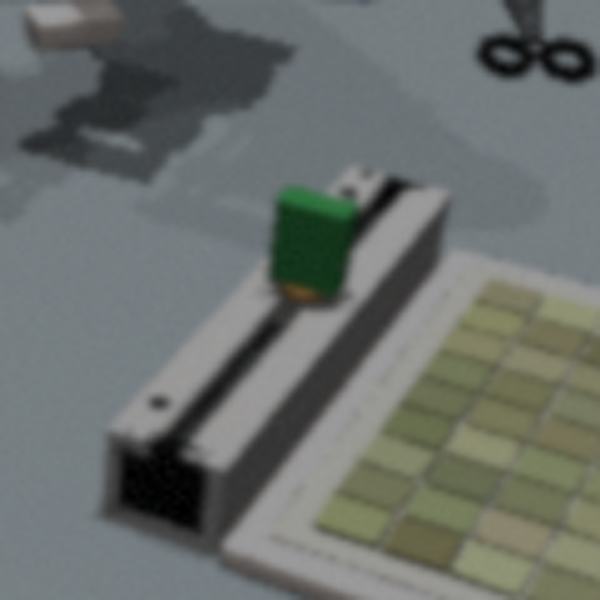

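View pics/s16f.png

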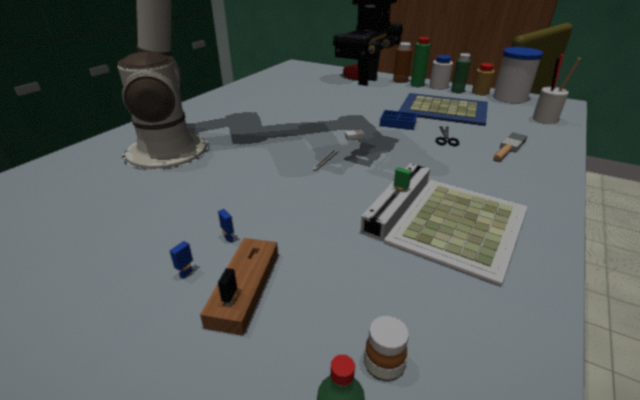

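```bash
python3 - <<'E'
from h import *
p=dict(np.load('t16.npz'))
F=lambda q:(np.array(q)+.5)/6-.5+np.array([190,110])
print('bar top', onz(p,F((340,171)),.084), 'corners',[onz(p,F(c),.084).round(4).tolist() for c in [(321,130),(358,130),(321,212),(358,214)]])
a=dict(np.load('top.npz'))['pixels'].astype(int); b=p['pixels'].astype(int)
for r_ in (140,141,142): print(a[r_,232:250,0].tolist(), b[r_,232:250,0].tolist())
E
```

```text
bar top [0.61569662 0.05668864 0.084     ] corners [[0.6304, 0.0632, 0.084], [0.6301, 0.0501, 0.084], [0.6013, 0.0636, 0.084], [0.6003, 0.0506, 0.084]]
[61, 62, 60, 70, 102, 122, 136, 145, 144, 140, 135, 130, 121, 104, 85, 86, 86, 87] [56, 56, 54, 63, 99, 122, 134, 144, 144, 142, 114, 66, 57, 60, 63, 68, 62, 43]
[59, 62, 60, 70, 119, 147, 144, 143, 143, 143, 145, 145, 138, 98, 51, 55, 56, 56] [42, 41, 40, 52, 113, 146, 143, 143, 143, 145, 122, 68, 57, 61, 64, 66, 62, 41]
[63, 63, 63, 71, 119, 147, 144, 144, 144, 144, 143, 145, 137, 97, 53, 64, 65, 64] [65, 65, 62, 71, 119, 146, 143, 142, 142, 145, 121, 68, 58, 61, 65, 68, 63, 40]
```

View pics/t16f.png

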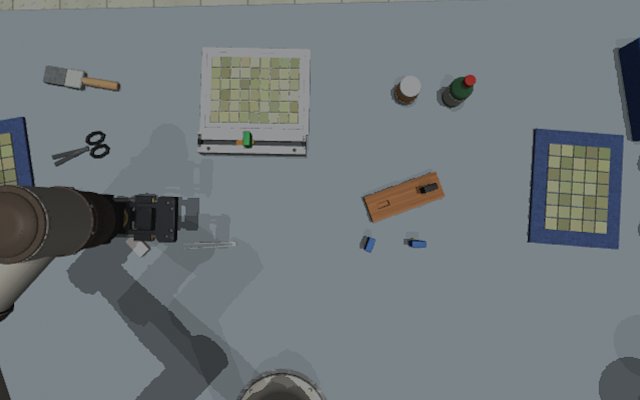

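```bash
python3 -c "
from h import *
p=imaging.capture('scene');V=p
c=np.array([.6161,.0562,0]);d=np.array([1,-.038,0]);e=np.array([.038,1,0])
q=[c+i*.015*d+j*.007*e+[0,0,z] for z in(.084,.046) for i in(1,-1) for j in(1,-1)]
uv=proj(p,q);b=cv2.resize(p['pixels'][130:250,340:460],None,fx=5,fy=5,interpolation=cv2.INTER_CUBIC)
for u,v in uv: cv2.circle(b,(int((u+.5-340)*5),int((v+.5-130)*5)),3,(255,0,0),-1)
save('s17.png',b)
s=r.sense();print(s['time_s'],s['wrist_force'],s['joint_velocities'].round(1))
print(job.finish_job())"
```

```text
18.85 [ 0.16067158  0.17575367 -0.03003114] [ 0.   0.2 -0.2  0.   0.2  0. ]
the job is handed in; nothing more can be done
None
```

View pics/s17.png

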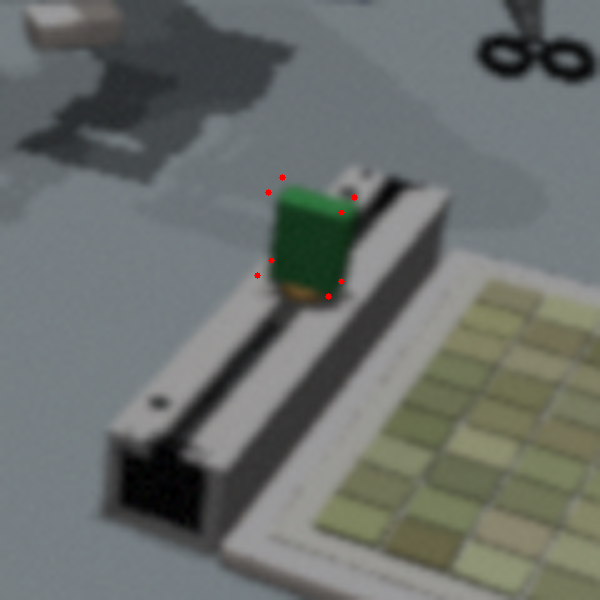

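The green anchor is locked crosswise in the rail at the stop, let go and standing on its own. I handed the job in at 18.85 s with the arm well clear.

- **Sliding:** I lowered the foot into the slot in the half away from the stop and slid it until the arm felt about 2–3 N at the stop.
- **Pressing and turning:** I pressed about 6 mm into the strip at roughly 7 N, turned it 90° and eased it up against the lips. The fingers opened at about 6 N upward force, which then dropped to about zero.
- **Last checks:** the handle stands upright and across the rail. The stop's visible edge is in the same place in the top view, to within a fraction of a pixel. The spare and the other things look unmoved.

**Disagreements and weak spots:**
- The top picture puts the anchor about 20 mm from the stop's centre; the arm's position at contact and after the turn agrees with the expected 22 mm. The camera is only good to about 2 mm.
- In the final scene picture the handle lies a few pixels off where my model put it. I saw that only after handing in and take it for camera error.
- The slot position from the top and wrist cameras differed by about 1.8 mm. I went by the wrist camera.
- During the turn the hand drifted about 1 mm sideways and tilted by about 1°. Sideways force stayed under 4 N.

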